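# Close out a work order: count the left-over housings, nest the parts bowls

## Task

This work order is finished, so count what is left and clear the bench: press the scale's tare key (left of its display) fully down while the dish is still empty, then pluck every connector housing from the pocket tray and put it in the dish, and when all of them have been let go there, press the print key (right of the display) fully down for the return label. Also nest the three empty parts bowls the right way up, the middle one in the largest and the smallest in the middle one, each standing flat on the floor of the next. Leave the other things on the bench where they are.

Things in the scene. Friction and masses are not known exactly. Their poses are not given: they have to be found in the camera images.
- scale: Counting scale, fixed to the bench: white body 270 mm deep (x) and 210 mm wide (y), origin under its centre on the bench, z up. Front (its -x side, towards the robot) is a low console, top 43 mm above the bench, with display and keys; behind it stands the square steel weighing dish.
- pan (a point): Centre of the floor of the scale's steel weighing dish, 72 mm above the bench, axes as the scale's. The dish is rigid, 180 mm (x) by 190 mm (y) outside, with a thin lip standing 8 mm above its floor all round.
- tare_key (a joint): Travel of the scale's tare key, in m: 0 = up, 0.005 = fully down. A spring key needing about 4 N; it comes back up when released.
- tare_key_top (a point): Centre of the top of the tare key: a round black key 26 mm across in a grey collar, raised 17 mm above the console, left of the display as the robot sees it (the scale's +y side); pressed straight down. Top 60 mm above the bench.
- print_key (a joint): Travel of the scale's print key, same values and spring as the tare key.
- print_key_top (a point): Centre of the top of the print key: the same kind of key, right of the display as the robot sees it (the scale's -y side).
- tray: Black moulded pocket tray, fixed to the bench, 172 x 172 x 22 mm, origin under its centre. Six rectangular pockets, 2 along its x (centres at x = -40 and +40 mm) by 3 along its y (-54, 0, +54 mm), each 70 mm (x) by 30 mm (y) and 16 mm deep.
- housing0: Connector housing: white nylon block 66 mm (x) by 26 mm (y) by 30 mm (z) with grey latch on top, 35 g, origin at the centre of its underside. Starts upright in a pocket of the tray with its long side along the tray's x, standing 14 mm proud of the tray. Four to six of the six housings are present; absent ones read None.
- housing1: Connector housing like housing0, in another pocket (may be absent).
- housing2: Connector housing like housing0, in another pocket (may be absent).
- housing3: Connector housing like housing0, in another pocket (may be absent).
- housing4: Connector housing like housing0, in another pocket (may be absent).
- housing5: Connector housing like housing0, in another pocket (may be absent).
- bowl_large: Grey plastic parts bowl, round, open top, flared, origin at the centre of its underside, z up. Outside diameter 172 mm at the rim and 136 mm at the foot, 60 mm tall; floor 6 mm thick, wall 4 mm, with a thickened rim 9 mm wide (radially) and 12 mm deep by which it can be pinched; 200 g. Stands empty on the bench. The largest of the three.
- bowl_middle: Grey plastic parts bowl, round, open top, flared, origin at the centre of its underside, z up. Outside diameter 122 mm at the rim and 88 mm at the foot, 58 mm tall; floor 6 mm thick, wall 4 mm, with a thickened rim 9 mm wide (radially) and 12 mm deep by which it can be pinched; 130 g. Stands empty on the bench. When it stands on the large bowl's floor its rim is 4 mm above that bowl's.
- bowl_small: Grey plastic parts bowl, round, open top, flared, origin at the centre of its underside, z up. Outside diameter 72 mm at the rim and 50 mm at the foot, 56 mm tall; floor 6 mm thick, wall 4 mm, with a thickened rim 9 mm wide (radially) and 12 mm deep by which it can be pinched; 70 g. Stands empty on the bench. When it stands on the middle bowl's floor its rim is 4 mm above that bowl's.
- tape_roll: Bystander: black roll of tape lying flat, 90 mm across, 19 mm high, origin under its centre.
- screwdriver: Bystander: screwdriver 200 mm long lying along its x, about 30 mm high.
- crimp_tool: Bystander: crimping pliers with blue handles lying flat, about 210 mm along x by 80 mm, 20 mm high.
- label_roll: Bystander: roll of paper labels standing on its end, 84 mm across, 60 mm high, origin under its centre.
- cleaner_bottle: Bystander: clear plastic bottle 60 mm across, 160 mm high, origin under its centre.
- tie_jar: Bystander: clear plastic jar 72 mm across, 100 mm high, origin under its centre.

How it is judged:
By the outcome, as a careful person would: the job done as asked, in the order asked, and still so for the second after the job is handed in, with the robot touching nothing.
Of housing0, housing1, housing2, housing3, housing4, housing5 only 4 to 6 are there at a start; the rules pass over those that are not, and their reading is None.
At some moment in a run one of bowl_large, bowl_middle, bowl_small may be knocked a few centimetres aside while the robot is not near it.
Once in a run the grip may slacken for a moment while it holds something.
It also fails if it takes over 210 s, if anything falls off the work surface, if the arm or the gripper's body presses on something with over 40 N, if the wrist force passes 120 N, or if a joint passes its speed limit or range.

## Robot

A 7-joint arm with a two-finger parallel gripper is mounted at the origin on the work surface. World frame = base frame: x ahead of the robot, y to its left, z up, the work surface at z = 0. Lengths are in m, angles in degrees, forces in N, time in s.
With the tool pointing down it reaches from about 0.425 to 0.875 m from the base axis. Payload 4.7 kg.
Tool frame: the origin (TCP) lies between the finger pads; the fingertips stand 8 mm ahead of it and the grasp point (between the pads) lies 11 mm behind it (env.tip_extent is the distance from the TCP to the fingertips, in m); z points along the fingers, y is the line along which they close (so a half turn about z gives the same grasp; the last joint's range is limited). The gripper opens to 87 mm and grips with 3 to 60 N. Pads are 19 mm wide; open, the fingers measure 117 mm over their backs; the gripper's body (75 mm by 190 mm) begins 51 mm behind the grasp point.
Start: joints at [-70.124, 18.392, -4.016, 83.108, 1.295, 78.541, -3.26], TCP at [0.212, 0.614, 0.231] pointing down, gripper open.
Joint ranges: [-163.93, 163.93], [-17.29, 119.83], [-79.2, 71.16], [3.27, 140.29], [-89.18, 269.18], [5.43, 117.66], [-154.24, 154.24]. Speed limits (degrees/s): [147.25, 147.25, 180, 180, 180, 180, 180].

## Interface

Orientations are given as [roll, pitch, yaw] about the fixed x, y, z axes, in that order (R = Rz(yaw) Ry(pitch) Rx(roll)).
In Python, from cell import sensors, vision, workorder, env gives the robot as it stands.
- The arm moves only by the tool drive_tool, never from a script. Its argument "moves" is a list of rows, each an object of numbers: "x", "y", "z": the shift along the tool's x, y, z in mm; "rx", "ry", "rz": the turn, a rotation vector about the tool's x, y, z in rad; "fingers": the closure, from -1 (fully open) to 1 (shut). In form: [{"x": .., "y": .., "z": .., "rx": .., "ry": .., "rz": .., "fingers": ..}, ...]. A call has 1 to 20 rows; each row is the pose to reach, as a shift and turn from the pose commanded when the call began, along the tool's axes at that moment; what a row does not reach only later rows make up. A row lasts 1/8 s, in which the tool goes at most 62.5 mm and 10.7 degrees, less where a joint would pass 70% of its speed; a pose out of reach is approached as far as the arm can. A call with a gripper value outside its range is refused whole. The fingers move at their own pace and stop on an object; "force" is the grip in N (left out, the last holds). Time passes only in rows, so rows that repeat a pose let the fingers close. It gives the time, the measured TCP pose, the force, the opening and the grip force at its end, in the units of the state.
- sensors.get_obs(): the state, without advancing time (a new reading comes with each control period).
- vision.read_camera(name): name is "side" or "top" or "wrist"; returns a dict with "image" (384x512x3 uint8, red, green, blue), "fx", "fy", "cx", "cy" (pixels), "R" (3x3) and "t" (3): a world point X has camera coordinates R X + t. Camera axes: x right, y down, z forward; pixel columns grow to the right and rows downward; lengths in m; the calibration is good to about 2 mm. A picture is of the moment at which its call begins. There is no depth.
- workorder.sign_off(): hands the job in; it is judged then, once.
The state is a dict: "time_s": time; "qpos": joint angles; "joint_velocities": joint speeds; "effort": joint torques, N m; "tool_pos": TCP position; "tool_rot": TCP orientation; "force": force on the tool from outside, world axes, zero at the start; "wrist_torque": the same for the moment, N m; "grip_width": finger opening in m; "grasp_force": force on a finger pad.
Only numpy, scipy, OpenCV 4.12 (cv2) and the standard library are available. Lean on these libraries where they do the work, as an engineer would, in place of code of your own. Each camera call takes 0.05 s, during which the arm holds its last target. There are 200 camera calls.

## Working session

There is one attempt and no reset: what is moved stays moved. The work goes in short steps, Python scripts to look and compute and a tool call to move; the robot and the scene stay as the last step left them, time stands still between calls to the robot, and variables do not carry over. Pictures are saved under pics/ and viewed, at most 14 in all, crops included, and the job is handed in when it is done.

Besides the shell and the picture viewer there is one more tool, called after "Request:" by a JSON object that holds its "op" and its "data", one argument or row to a line. drive_tool: Moves the arm, as the interface text tells. Its arguments: {"type":"object","properties":{"moves":{"type":"array"},"force":{"type":"number"}},"required":["moves"]}

```bash
ls; mkdir -p pics; python3 - <<'E'
from cell import sensors, vision, workorder, env
import cv2,numpy as np,pickle
o=sensors.get_obs(); print({k:np.round(v,3) for k,v in o.items()}); print(env.tip_extent)
d={}
for n in("top","side","wrist"):
    c=vision.read_camera(n); d[n]=c; cv2.imwrite(f"pics/{n}0.png",cv2.resize(c["image"][:,:,::-1],(800,600),interpolation=cv2.INTER_CUBIC))
    print(n,c["fx"],c["fy"],c["cx"],c["cy"],np.round(c["R"],3).tolist(),np.round(c["t"],3), np.round(-c["R"].T@c["t"],3))
pickle.dump(d,open("c0.pkl","wb"))
E
```

```text
pics
{'time_s': np.float64(0.0), 'qpos': array([-70.124,  18.438,  -4.015,  83.174,   1.295,  78.541,  -3.26 ]), 'joint_velocities': array([-0.044,  0.061, -0.009, -0.042, -0.092, -0.011,  0.023]), 'effort': array([-1.0000e-03, -4.9129e+01, -4.0400e-01, -3.1252e+01, -6.4000e-02,
        4.4000e-02,  0.0000e+00]), 'tool_pos': array([0.212, 0.614, 0.229]), 'tool_rot': array([-1.79892e+02,  6.00000e-03,  1.60934e+02]), 'force': array([-0.908,  0.32 ,  0.635]), 'wrist_torque': array([0.028, 0.037, 0.033]), 'grasp_force': np.float64(0.0), 'grip_width': np.float64(0.087)}
0.008
top 377.0363465004197 377.0363465004197 252.89527757226946 193.16679614981945 [[0.021, -1.0, 0.006], [-0.991, -0.021, -0.129], [0.129, -0.003, -0.992]] [-1.000e-03  5.720e-01  1.363e+00] [0.391 0.016 1.426]
side 486.7235442502298 486.7235442502298 253.26213135822456 185.41200429131126 [[0.702, -0.712, 0.007], [-0.491, -0.492, -0.719], [0.515, 0.501, -0.695]] [-0.407  0.361  1.283] [-0.198 -0.756  1.154]
wrist 270.5941849987508 270.5941849987508 253.08402359341446 191.277893410091 [[0.326, 0.945, -0.001], [0.917, -0.316, 0.245], [0.231, -0.081, -0.97]] [-0.649 -0.029  0.39 ] [0.148 0.636 0.384]
```

View pics/top0.png

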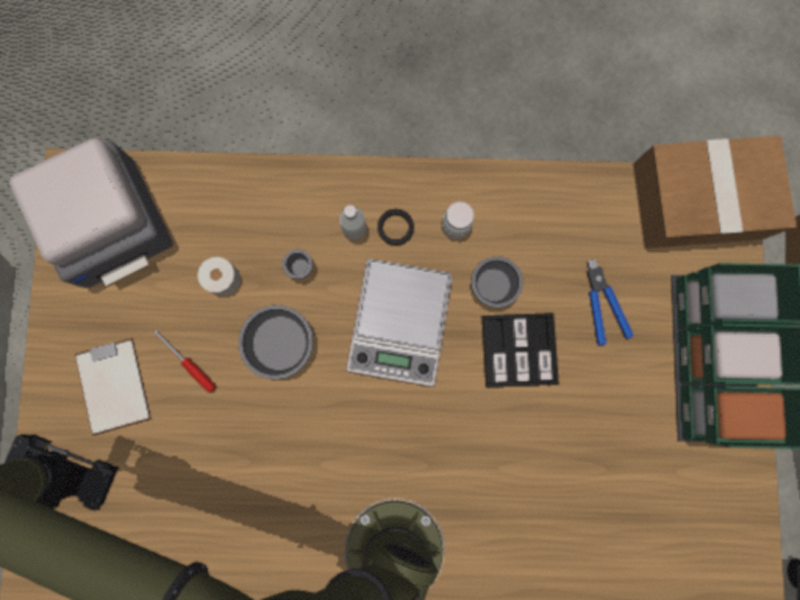

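View pics/side0.png

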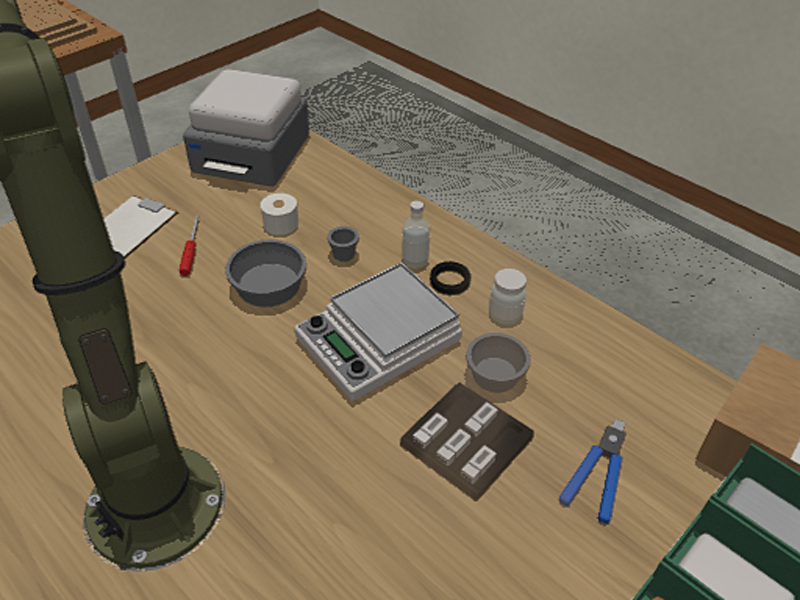

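The top view (800x600) shows four housings: three in the tray's front row at about (500,367), (522,366) and (545,365), and one at the back middle at (520,332). The bowls are at (277,342) large, (497,282) middle and (298,265) small. The keys are at (362,357) tare and (423,369) print. The side view agrees.

```bash
cat > h.py <<'E'
import numpy as np,cv2
from cell import sensors,vision,workorder,env
from scipy.spatial.transform import Rotation as Ro
def ray(c,uv,z):
    uv=np.atleast_2d(uv).astype(float)
    d=np.c_[(uv[:,0]-c["cx"])/c["fx"],(uv[:,1]-c["cy"])/c["fy"],np.ones(len(uv))]@c["R"]
    o=-c["R"].T@c["t"]; return o+d*((z-o[2])/d[:,2])[:,None]
def proj(c,X):
    p=np.atleast_2d(X)@c["R"].T+c["t"]; return np.c_[p[:,0]/p[:,2]*c["fx"]+c["cx"],p[:,1]/p[:,2]*c["fy"]+c["cy"]]
def blobs(mask,roi=None,amin=15):
    m=mask.astype(np.uint8)
    if roi is not None:
        x0,y0,x1,y1=roi; k=np.zeros_like(m); k[y0:y1,x0:x1]=1; m=m&k
    cs,_=cv2.findContours(m,cv2.RETR_EXTERNAL,cv2.CHAIN_APPROX_NONE)
    return [q[:,0] for q in sorted(cs,key=cv2.contourArea,reverse=True) if cv2.contourArea(q)>=amin]
def circ(c,q,z):
    P=ray(c,q,z)[:,:2].astype(np.float32); (x,y),r=cv2.minEnclosingCircle(P); e=cv2.fitEllipse(P); return np.round([x,y,2*r,*e[0],*e[1]],4)
def rect(c,q,z):
    P=ray(c,q,z)[:,:2].astype(np.float32); return cv2.minAreaRect(P)
E
python3 - <<'E'
from h import *; import pickle
d=pickle.load(open("c0.pkl","rb")); c=d["top"]; im=c["image"]; hsv=cv2.cvtColor(im,cv2.COLOR_RGB2HSV)
obj=(hsv[...,1]<70)
for q in blobs(obj,(95,110,430,260),40): 
    x,y,w,h=cv2.boundingRect(q); print("obj",(x,y,w,h),circ(c,q,.058)[:3], circ(c,q,.058)[3:])
dark=(im.max(2)<55)
for q in blobs(dark,(215,150,400,255),8):
    print("dark",cv2.boundingRect(q),"z60",circ(c,q,.060),"rect z22",np.round(np.hstack([*rect(c,q,.022)[:2],rect(c,q,.022)[2]]),4))
w=(im.min(2)>125)
for q in blobs(w,(305,195,360,250),8):
    r=rect(c,q,.036); print("white",cv2.boundingRect(q),np.round(np.hstack([r[0],r[1],r[2]]),4))
w=(im.min(2)>140)
for q in blobs(w,(215,150,300,250),60): print("scale",cv2.boundingRect(q),[np.round(np.hstack(rect(c,q,z)),4) for z in(.08,.03)])
for p in [(362,357),(423,369)]:
    x,y=int(p[0]/1.5625),int(p[1]/1.5625); print(im[y-5:y+6,x-6:x+7].max(2))
E
```

```text
obj (222, 166, 68, 81) [0.523  0.0016 0.3308] [0.5234 0.0007 0.2374 0.3197]
obj (309, 201, 48, 47) [ 0.4631 -0.2795  0.2264] [ 0.4638 -0.2786  0.1884  0.1916]
obj (152, 195, 49, 48) [0.4709 0.2877 0.1746] [0.4707 0.2877 0.1695 0.1709]
obj (302, 164, 33, 33) [ 0.6223 -0.2254  0.1238] [ 0.6224 -0.2259  0.1184  0.1206]
obj (126, 164, 28, 25) [0.6222 0.4288 0.1031] [0.6225 0.4295 0.0842 0.1026]
obj (283, 129, 21, 24) [ 0.7699 -0.132   0.0949] [ 0.7698 -0.1325  0.0712  0.0928]
obj (242, 134, 22, 22) [0.7503 0.0153 0.0839] [0.7502 0.0157 0.0794 0.0814]
obj (95, 123, 16, 42) [0.7426 0.5995 0.1568] [0.7204 0.5798 0.0499 0.1674]
obj (217, 131, 18, 23) [0.7586 0.1194 0.0873] [0.7582 0.1177 0.0593 0.0856]
obj (180, 159, 21, 20) [0.6548 0.2452 0.074 ] [0.6548 0.2451 0.0683 0.0713]
obj (376, 166, 20, 27) [ 0.6319 -0.4773  0.1153] [ 0.6265 -0.4679  0.0476  0.1098]
dark (309, 201, 48, 46) z60 [ 0.4649 -0.279   0.2234  0.4643 -0.2782  0.1851  0.1897] rect z22 [ 0.4659 -0.2863  0.165   0.1693  3.5155]
dark (244, 150, 19, 7) z60 [0.7278 0.0145 0.067  0.7458 0.0141 0.0696 0.073 ] rect z22 [0.7275 0.014
[... 1331 characters left out ...]
3 116  97  90  91  93 111 116 107 119]
 [131 125 121 120 123 124 122 124 117 110 107 116 127]]
[[118 125 122 120 121 122 118 116 120 116 117 123 125]
 [124 123 123 125 115 107  96  90  97 112 114 119 123]
 [123 122 125 117  94  66  55  54  60  89 112 117 120]
 [120 118 122 105  75  55  52  48  47  57  95 117 121]
 [119 122 124  95  62  57  55  53  47  50  84 114 118]
 [125 124 120  96  65  55  54  53  44  50  84 115 118]
 [126 122 122 108  76  54  54  53  46  55  88 111 120]
 [124 117 119 122  96  66  54  53  59  80 108 111 122]
 [124 115 110 116 110  98  84  86  94 108 116 109 121]
 [125 124 112 109 114 116 121 120 115 114 110 116 129]
 [126 126 124 121 107 112 123 126 119 107 115 123 130]]
```

```bash
cat >> h.py <<'E'
def go(x,y,z,yaw=183.3,start=None):
    "shift (mm, tool axes) and turn from the measured (or given) pose to a tool-down target"
    o=sensors.get_obs(); p,r=(o["tool_pos"],o["tool_rot"]) if start is None else start
    R=Ro.from_euler("xyz",r,degrees=True); T=Ro.from_euler("xyz",[180,0,yaw],degrees=True)
    print("at",np.round(p,4),"yaw",np.round(r,2),"shift",np.round(R.inv().apply(np.array([x,y,z])-p)*1e3,1),"turn",np.round((R.inv()*T).as_rotvec(),3))
E
python3 - <<'E'
from h import *; import pickle
c=pickle.load(open("c0.pkl","rb"))["top"]; im=c["image"]
for q in blobs(im.max(2)<90,(215,215,300,250),8): print(cv2.boundingRect(q),circ(c,q,.060))
P=ray(c,np.array([(370,262),(450,270),(437,347),(355,338)])/1.5625,.08); print(P.round(3),P.mean(0).round(4))
go(.438,.0865,.110)
E
```

```text
(268, 233, 7, 7) [ 0.4153 -0.0566  0.0247  0.4152 -0.0564  0.0222  0.0227]
(228, 225, 7, 7) [0.4383 0.0861 0.0257 0.4387 0.0867 0.0217 0.0232]
(240, 225, 24, 11) [0.4348 0.0137 0.084  0.4355 0.0138 0.0318 0.0915]
[[ 0.658  0.072  0.08 ]
 [ 0.643 -0.114  0.08 ]
 [ 0.464 -0.086  0.08 ]
 [ 0.481  0.102  0.08 ]] [ 0.5613 -0.0066  0.08  ]
at [0.2122 0.6139 0.2297] yaw [-179.91    0.    160.93] shift [-385.7 -424.6  120.4] turn [-0.001 -0.    -0.39 ]
```

Request:
{"op": "drive_tool", "data": {
  "moves": [
    {"x": -386,"y": -425,"z": 60,"rz": -0.39,"fingers": 1},
    {"x": -386,"y": -425,"z": 60,"rz": -0.39,"fingers": 1},
    {"x": -386,"y": -425,"z": 60,"rz": -0.39,"fingers": 1},
    {"x": -386,"y": -425,"z": 60,"rz": -0.39,"fingers": 1},
    {"x": -386,"y": -425,"z": 60,"rz": -0.39,"fingers": 1},
    {"x": -386,"y": -425,"z": 60,"rz": -0.39,"fingers": 1},
    {"x": -386,"y": -425,"z": 60,"rz": -0.39,"fingers": 1},
    {"x": -386,"y": -425,"z": 60,"rz": -0.39,"fingers": 1},
    {"x": -386,"y": -425,"z": 60,"rz": -0.39,"fingers": 1},
    {"x": -386,"y": -425,"z": 60,"rz": -0.39,"fingers": 1},
    {"x": -386,"y": -425,"z": 120,"rz": -0.39,"fingers": 1},
    {"x": -386,"y": -425,"z": 120,"rz": -0.39,"fingers": 1},
    {"x": -386,"y": -425,"z": 120,"rz": -0.39,"fingers": 1},
    {"x": -386,"y": -425,"z": 120,"rz": -0.39,"fingers": 1}
  ]
}}

```text
invalid input at $.moves[0]: expected keys x, y, z, rx, ry, rz, fingers
```

```bash
python3 - <<'E'
from h import *
go(.438,.0865,.068); c=vision.read_camera("wrist"); im=c["image"]; print(proj(c,[[.438,.0865,.06]]))
cv2.imwrite("pics/w1.png",im[:,:,::-1])
E
```

```text
at [0.2122 0.6139 0.2297] yaw [-179.91    0.    160.93] shift [-385.7 -424.5  162.4] turn [-0.001 -0.    -0.39 ]
[[-16.69722503 419.82011008]]
```

View pics/w1.png

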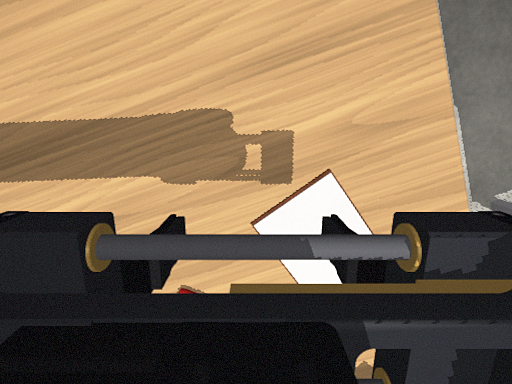

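The move was refused because every row needs all seven keys. This wrist picture shows only the bench: the fingers are at (170,250) and (345,245), and the clipboard is behind them. I'll resend the move.

Request:
{"op": "drive_tool", "data": {
  "moves": [
    {"x": -386,"y": -425,"z": 60,"rx": 0,"ry": 0,"rz": -0.39,"fingers": 1},
    {"x": -386,"y": -425,"z": 60,"rx": 0,"ry": 0,"rz": -0.39,"fingers": 1},
    {"x": -386,"y": -425,"z": 60,"rx": 0,"ry": 0,"rz": -0.39,"fingers": 1},
    {"x": -386,"y": -425,"z": 60,"rx": 0,"ry": 0,"rz": -0.39,"fingers": 1},
    {"x": -386,"y": -425,"z": 60,"rx": 0,"ry": 0,"rz": -0.39,"fingers": 1},
    {"x": -386,"y": -425,"z": 60,"rx": 0,"ry": 0,"rz": -0.39,"fingers": 1},
    {"x": -386,"y": -425,"z": 60,"rx": 0,"ry": 0,"rz": -0.39,"fingers": 1},
    {"x": -386,"y": -425,"z": 60,"rx": 0,"ry": 0,"rz": -0.39,"fingers": 1},
    {"x": -386,"y": -425,"z": 60,"rx": 0,"ry": 0,"rz": -0.39,"fingers": 1},
    {"x": -386,"y": -425,"z": 60,"rx": 0,"ry": 0,"rz": -0.39,"fingers": 1},
    {"x": -386,"y": -425,"z": 120,"rx": 0,"ry": 0,"rz": -0.39,"fingers": 1},
    {"x": -386,"y": -425,"z": 120,"rx": 0,"ry": 0,"rz": -0.39,"fingers": 1},
    {"x": -386,"y": -425,"z": 120,"rx": 0,"ry": 0,"rz": -0.39,"fingers": 1},
    {"x": -386,"y": -425,"z": 120,"rx": 0,"ry": 0,"rz": -0.39,"fingers": 1}
  ]
}}

```text
time_s: 1.95
tool_pos: [0.4397, 0.0875, 0.1126]
tool_rot: [179.9, 0.2, -176.7]
force: [-0.1, 0.0, 0.8]
grip_width: 0.0005
grasp_force: 0.0
```

```bash
python3 - <<'E'
from h import *
go(.438,.0865,.072); c=vision.read_camera("wrist"); im=c["image"]; print(proj(c,[[.438,.0865,.06],[.4153,-.0566,.06],[.5613,-.0066,.072]]))
cv2.imwrite("pics/w2.png",im[:,:,::-1])
E
```

```text
at [0.4397 0.0875 0.1126] yaw [ 179.93    0.19 -176.66] shift [ 1.9 -1.  40.6] turn [0.001 0.003 0.001]
[[251.31230212 207.46697449]
 [ 68.09922696 169.20281253]
 [135.83013091 341.23422894]]
```

View pics/w2.png

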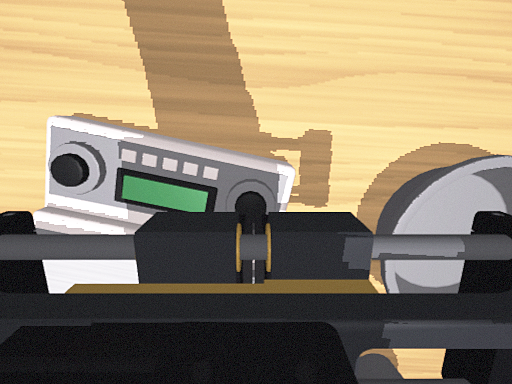

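The tare key shows at (252,205) and the print key at (69,169) in the wrist view. Both match the projected points to within a few pixels.

Request:
{"op": "drive_tool", "data": {
  "force": 20,
  "moves": [
    {"x": 2,"y": -1,"z": 36,"rx": 0,"ry": 0,"rz": 0,"fingers": 1},
    {"x": 2,"y": -1,"z": 42,"rx": 0,"ry": 0,"rz": 0,"fingers": 1},
    {"x": 2,"y": -1,"z": 45,"rx": 0,"ry": 0,"rz": 0,"fingers": 1},
    {"x": 2,"y": -1,"z": 47,"rx": 0,"ry": 0,"rz": 0,"fingers": 1},
    {"x": 2,"y": -1,"z": 49,"rx": 0,"ry": 0,"rz": 0,"fingers": 1},
    {"x": 2,"y": -1,"z": 50,"rx": 0,"ry": 0,"rz": 0,"fingers": 1},
    {"x": 2,"y": -1,"z": 50,"rx": 0,"ry": 0,"rz": 0,"fingers": 1}
  ]
}}

```text
time_s: 2.88
tool_pos: [0.4366, 0.0857, 0.0657]
tool_rot: [179.9, -0.1, -176.7]
force: [-16.4, -3.9, 38.7]
grip_width: 0.0005
grasp_force: 19.5
```

Request:
{"op": "drive_tool", "data": {
  "moves": [
    {"x": 0,"y": 0,"z": -4,"rx": 0,"ry": 0,"rz": 0,"fingers": 1},
    {"x": 0,"y": 0,"z": -4,"rx": 0,"ry": 0,"rz": 0,"fingers": 1},
    {"x": 0,"y": 0,"z": -4,"rx": 0,"ry": 0,"rz": 0,"fingers": 1}
  ]
}}

```text
time_s: 3.25
tool_pos: [0.4378, 0.0859, 0.0663]
tool_rot: [179.9, 0.1, -176.7]
force: [-2.7, -0.9, 9.6]
grip_width: 0.0003
grasp_force: 5.1
```

```bash
python3 - <<'E'
from h import *
c=vision.read_camera("side"); im=c["image"]; u,v=proj(c,[[.438,.0865,.06]])[0].astype(int); print(u,v)
a=im[v-40:v+50,u-60:u+80][:,:,::-1]; cv2.imwrite("pics/s2.png",cv2.resize(a,None,fx=5,fy=5,interpolation=cv2.INTER_CUBIC))
E
```

```text
201 204
```

View pics/s2.png

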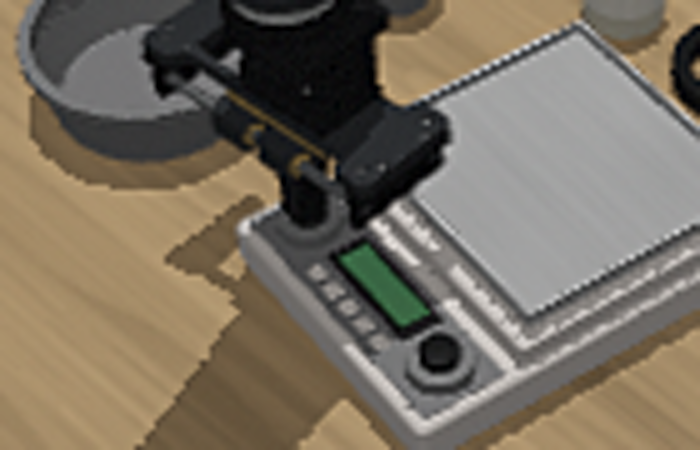

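The side view shows the closed fingers standing on the tare key at about (305,205), with the collar around them. I'll raise in steps to find where contact starts.

Request:
{"op": "drive_tool", "data": {
  "moves": [
    {"x": 0,"y": 0,"z": -2,"rx": 0,"ry": 0,"rz": 0,"fingers": 1},
    {"x": 0,"y": 0,"z": -2,"rx": 0,"ry": 0,"rz": 0,"fingers": 1}
  ]
}}

```text
time_s: 3.55
tool_pos: [0.4377, 0.0859, 0.0674]
tool_rot: [180.0, 0.2, -176.7]
force: [0.7, 0.9, 3.2]
grip_width: 0.0004
grasp_force: 1.6
```

Request:
{"op": "drive_tool", "data": {
  "moves": [
    {"x": 0,"y": 0,"z": -2,"rx": 0,"ry": 0,"rz": 0,"fingers": 1},
    {"x": 0,"y": 0,"z": -2,"rx": 0,"ry": 0,"rz": 0,"fingers": 1}
  ]
}}

```text
time_s: 3.8
tool_pos: [0.4371, 0.0857, 0.0689]
tool_rot: [180.0, 0.1, -176.7]
force: [1.5, 0.7, 2.1]
grip_width: 0.0004
grasp_force: 1.2
```

Request:
{"op": "drive_tool", "data": {
  "moves": [
    {"x": 0,"y": 0,"z": -2,"rx": 0,"ry": 0,"rz": 0,"fingers": 1},
    {"x": 0,"y": 0,"z": -2,"rx": 0,"ry": 0,"rz": 0,"fingers": 1}
  ]
}}

```text
time_s: 4.05
tool_pos: [0.4362, 0.0854, 0.0704]
tool_rot: [-180.0, -0.0, -176.7]
force: [1.0, 0.4, 1.6]
grip_width: 0.0004
grasp_force: 0.8
```

Request:
{"op": "drive_tool", "data": {
  "moves": [
    {"x": 0,"y": 0,"z": -50,"rx": 0,"ry": 0,"rz": 0,"fingers": 0.5},
    {"x": 0,"y": 0,"z": -50,"rx": 0,"ry": 0,"rz": 0,"fingers": 0.08},
    {"x": -12,"y": -375,"z": -50,"rx": 0,"ry": 0,"rz": 0,"fingers": 0.08},
    {"x": -12,"y": -375,"z": -50,"rx": 0,"ry": 0,"rz": 0,"fingers": 0.08},
    {"x": -12,"y": -375,"z": -50,"rx": 0,"ry": 0,"rz": 0,"fingers": 0.08},
    {"x": -12,"y": -375,"z": -50,"rx": 0,"ry": 0,"rz": 0,"fingers": 0.08},
    {"x": -12,"y": -375,"z": -50,"rx": 0,"ry": 0,"rz": 0,"fingers": 0.08},
    {"x": -12,"y": -375,"z": -50,"rx": 0,"ry": 0,"rz": 0,"fingers": 0.08},
    {"x": -12,"y": -375,"z": -50,"rx": 0,"ry": 0,"rz": 0,"fingers": 0.08},
    {"x": -12,"y": -375,"z": -50,"rx": 0,"ry": 0,"rz": 0,"fingers": 0.08}
  ]
}}

```text
time_s: 5.3
tool_pos: [0.4687, -0.2875, 0.1191]
tool_rot: [179.9, -0.2, -176.8]
force: [-0.2, 0.5, -0.5]
grip_width: 0.0399
grasp_force: 0.0
```

```bash
python3 - <<'E'
from h import *
go(.4269,-.2893,.033); c=vision.read_camera("wrist"); im=c["image"]; print(proj(c,[[.4269,-.289,.036],[.424,-.2359,.036],[.4298,-.3425,.036]]).round())
for q in blobs(im.min(2)>150,None,100):
    r=rect(c,q,.036); print(cv2.boundingRect(q),np.round(np.hstack(r),4))
cv2.imwrite("pics/w3.png",im[:,:,::-1]); print(sensors.get_obs()["grip_width"],sensors.get_obs()["force"])
E
```

```text
at [ 0.4687 -0.2875  0.1191] yaw [ 1.7991e+02 -1.6000e-01 -1.7676e+02] shift [41.6  0.4 86.3] turn [ 0.002 -0.003 -0.001]
[[253. 154.]
 [314. 154.]
 [192. 154.]]
(0, 31, 217, 181) [ 0.4123 -0.4199  0.1835  0.1425 86.1195]
(299, 37, 213, 198) [ 0.4108 -0.1542  0.1897  0.1729 16.3069]
(348, 0, 164, 40) [ 0.3134 -0.1561  0.0262  0.128   1.665 ]
(296, 114, 33, 76) [ 0.423  -0.238   0.0654  0.0271  4.4438]
(49, 0, 205, 15) [ 0.3185 -0.3743  0.0096  0.1572  3.3258]
(175, 140, 32, 50) [ 0.44   -0.3436  0.0436  0.0261  3.3201]
(237, 139, 30, 51) [ 0.4366 -0.2901  0.0447  0.0254  3.9347]
(70, 12, 172, 19) [ 0.3279 -0.3713  0.0087  0.1333  1.3728]
(237, 199, 29, 36) [ 0.4854 -0.288   0.0344  0.0262  3.8831]
(237, 115, 30, 21) [ 0.4027 -0.2921  0.0166  0.025   3.276 ]
(173, 116, 32, 20) [ 0.4061 -0.3456  0.0158  0.0261  3.2664]
(214, 274, 58, 9) [ 0.5494 -0.2929  0.0088  0.0562  3.1883]
(420, 348, 22, 31) [ 6.41600e-01 -8.72000e-02  1.73000e-02  3.97000e-02  8.75035e+01]
(43, 260, 24, 33) [ 0.5576 -0.4766  0.0364  0.0147  8.1145]
(238, 259, 27, 10) [ 0.5332 -0.2853  0.0097  0.0254  3.1925]
(450, 260, 14, 34) [ 0.5362 -0.0819  0.0364  0.0082  2.114 ]
(439, 260, 12, 22) [ 5.29600e-01 -9.83000e-02  8.60000e-03  2.34000e-02  8.12394e+01]
0.040101214797697675 [ 0.19543248  0.42611658 -0.72295038]
```

View pics/w3.png

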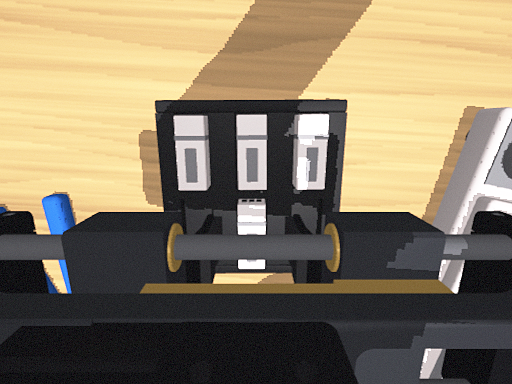

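The wrist view shows the front-row housings at (191,153), (252,153) and (312,153), and the back one at (252,235) under the gripper. The positions agree with the top view to about 2 mm.

Request:
{"op": "drive_tool", "data": {
  "force": 25,
  "moves": [
    {"x": 42,"y": -1,"z": 40,"rx": 0,"ry": 0,"rz": 0,"fingers": 0.08},
    {"x": 42,"y": -1,"z": 60,"rx": 0,"ry": 0,"rz": 0,"fingers": 0.08},
    {"x": 42,"y": -1,"z": 80,"rx": 0,"ry": 0,"rz": 0,"fingers": 0.08},
    {"x": 42,"y": -1,"z": 85,"rx": 0,"ry": 0,"rz": 0,"fingers": 0.08},
    {"x": 42,"y": -1,"z": 85,"rx": 0,"ry": 0,"rz": 0,"fingers": 0.08},
    {"x": 42,"y": -1,"z": 85,"rx": 0,"ry": 0,"rz": 0,"fingers": 1},
    {"x": 42,"y": -1,"z": 85,"rx": 0,"ry": 0,"rz": 0,"fingers": 1},
    {"x": 42,"y": -1,"z": 85,"rx": 0,"ry": 0,"rz": 0,"fingers": 1},
    {"x": 42,"y": -1,"z": 85,"rx": 0,"ry": 0,"rz": 0,"fingers": 1}
  ]
}}

```text
time_s: 6.48
tool_pos: [0.4285, -0.2917, 0.0362]
tool_rot: [180.0, 0.1, -176.7]
force: [0.0, 0.8, 5.1]
grip_width: 0.0262
grasp_force: 25.0
```

Request:
{"op": "drive_tool", "data": {
  "moves": [
    {"x": 0,"y": 0,"z": -50,"rx": 0,"ry": 0,"rz": 0,"fingers": 1},
    {"x": 0,"y": 0,"z": -90,"rx": 0,"ry": 0,"rz": 0,"fingers": 1},
    {"x": -178,"y": 222,"z": -95,"rx": 0,"ry": 0,"rz": 0,"fingers": 1},
    {"x": -178,"y": 222,"z": -95,"rx": 0,"ry": 0,"rz": 0,"fingers": 1},
    {"x": -178,"y": 222,"z": -95,"rx": 0,"ry": 0,"rz": 0,"fingers": 1},
    {"x": -178,"y": 222,"z": -95,"rx": 0,"ry": 0,"rz": 0,"fingers": 1},
    {"x": -178,"y": 222,"z": -95,"rx": 0,"ry": 0,"rz": 0,"fingers": 1},
    {"x": -178,"y": 222,"z": -95,"rx": 0,"ry": 0,"rz": 0,"fingers": 1},
    {"x": -178,"y": 222,"z": -85,"rx": 0,"ry": 0,"rz": 0,"fingers": 1},
    {"x": -178,"y": 222,"z": -85,"rx": 0,"ry": 0,"rz": 0,"fingers": 1}
  ]
}}

```text
time_s: 7.72
tool_pos: [0.5913, -0.0616, 0.1193]
tool_rot: [-180.0, -0.1, -176.9]
force: [0.3, 0.3, -1.6]
grip_width: 0.0259
grasp_force: 25.0
```

Request:
{"op": "drive_tool", "data": {
  "moves": [
    {"x": 0,"y": 0,"z": 10,"rx": 0,"ry": 0,"rz": 0,"fingers": 1},
    {"x": 0,"y": 0,"z": 15,"rx": 0,"ry": 0,"rz": 0,"fingers": 1},
    {"x": 0,"y": 0,"z": 16,"rx": 0,"ry": 0,"rz": 0,"fingers": 1},
    {"x": 0,"y": 0,"z": 16,"rx": 0,"ry": 0,"rz": 0,"fingers": 0.2},
    {"x": 0,"y": 0,"z": 16,"rx": 0,"ry": 0,"rz": 0,"fingers": 0.08},
    {"x": 0,"y": 0,"z": 16,"rx": 0,"ry": 0,"rz": 0,"fingers": 0.08},
    {"x": 0,"y": 0,"z": -10,"rx": 0,"ry": 0,"rz": 0,"fingers": 0.08},
    {"x": 0,"y": 0,"z": -20,"rx": 0,"ry": 0,"rz": 0,"fingers": 0.08},
    {"x": 177,"y": -166,"z": -20,"rx": 0,"ry": 0,"rz": 0,"fingers": 0.08},
    {"x": 177,"y": -166,"z": -20,"rx": 0,"ry": 0,"rz": 0,"fingers": 0.08},
    {"x": 177,"y": -166,"z": -20,"rx": 0,"ry": 0,"rz": 0,"fingers": 0.08},
    {"x": 177,"y": -166,"z": -20,"rx": 0,"ry": 0,"rz": 0,"fingers": 0.08},
    {"x": 177,"y": -166,"z": -20,"rx": 0,"ry": 0,"rz": 0,"fingers": 0.08},
    {"x": 177,"y": -166,"z": 30,"rx": 0,"ry": 0,"rz": 0,"fingers": 0.08},
    {"x": 177,"y": -166,"z": 40,"rx": 0,"ry": 0,"rz": 0,"fingers": 0.08},
    {"x": 177,"y": -166,"z": 40,"rx": 0,"ry": 0,"rz": 0,"fingers": 0.08}
  ]
}}

```text
time_s: 9.72
tool_pos: [0.4259, -0.2352, 0.0804]
tool_rot: [-180.0, -0.1, -176.7]
force: [-0.3, -0.2, -1.2]
grip_width: 0.04
grasp_force: 0.0
```

```bash
python3 - <<'E'
from h import *
go(.4237,-.2373,.037); c=vision.read_camera("top"); im=c["image"]
for q in blobs(im.min(2)>125,(305,195,360,250),8): print(cv2.boundingRect(q),np.round(np.hstack(rect(c,q,.036)),4))
cv2.imwrite("pics/t1.png",cv2.resize(im[130:260,140:370][:,:,::-1],None,fx=3.4,fy=3.4,interpolation=cv2.INTER_CUBIC))
E
```

```text
at [ 0.4259 -0.2352  0.0804] yaw [-1.7999e+02 -1.0000e-01 -1.7667e+02] shift [ 2.2 -2.  43.4] turn [-0.    -0.002  0.001]
(329, 204, 8, 12) [ 5.16900e-01 -2.84300e-01  2.60000e-02  4.13000e-02  8.96938e+01]
```

View pics/t1.png

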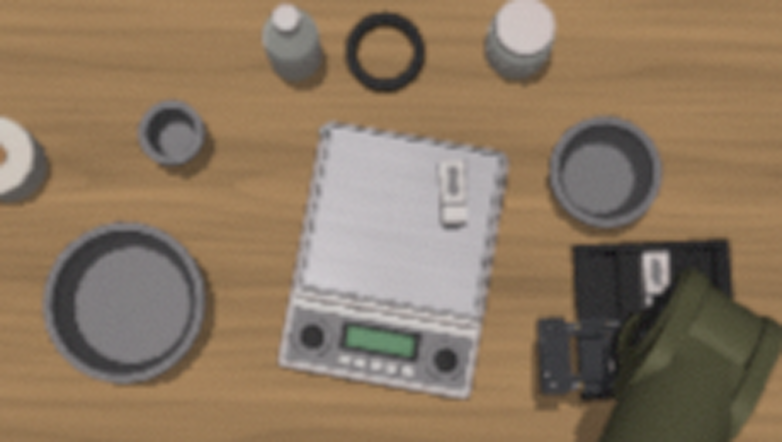

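One housing is down in the dish at about (453,193) in the crop, with the rest of the scene undisturbed.

Request:
{"op": "drive_tool", "data": {
  "moves": [
    {"x": 2,"y": -2,"z": 20,"rx": 0,"ry": 0,"rz": 0,"fingers": 0.08},
    {"x": 2,"y": -2,"z": 38,"rx": 0,"ry": 0,"rz": 0,"fingers": 0.08},
    {"x": 2,"y": -2,"z": 43,"rx": 0,"ry": 0,"rz": 0,"fingers": 0.08},
    {"x": 2,"y": -2,"z": 43,"rx": 0,"ry": 0,"rz": 0,"fingers": 0.08},
    {"x": 2,"y": -2,"z": 43,"rx": 0,"ry": 0,"rz": 0,"fingers": 1},
    {"x": 2,"y": -2,"z": 43,"rx": 0,"ry": 0,"rz": 0,"fingers": 1},
    {"x": 2,"y": -2,"z": 43,"rx": 0,"ry": 0,"rz": 0,"fingers": 1},
    {"x": 2,"y": -2,"z": 43,"rx": 0,"ry": 0,"rz": 0,"fingers": 1},
    {"x": 2,"y": -2,"z": 0,"rx": 0,"ry": 0,"rz": 0,"fingers": 1},
    {"x": 2,"y": -2,"z": -52,"rx": 0,"ry": 0,"rz": 0,"fingers": 1},
    {"x": -198,"y": 259,"z": -52,"rx": 0,"ry": 0,"rz": 0,"fingers": 1},
    {"x": -198,"y": 259,"z": -52,"rx": 0,"ry": 0,"rz": 0,"fingers": 1},
    {"x": -198,"y": 259,"z": -52,"rx": 0,"ry": 0,"rz": 0,"fingers": 1},
    {"x": -198,"y": 259,"z": -52,"rx": 0,"ry": 0,"rz": 0,"fingers": 1},
    {"x": -198,"y": 259,"z": -52,"rx": 0,"ry": 0,"rz": 0,"fingers": 1},
    {"x": -198,"y": 259,"z": -52,"rx": 0,"ry": 0,"rz": 0,"fingers": 1},
    {"x": -198,"y": 259,"z": -42,"rx": 0,"ry": 0,"rz": 0,"fingers": 1},
    {"x": -198,"y": 259,"z": -42,"rx": 0,"ry": 0,"rz": 0,"fingers": 1}
  ]
}}

```text
time_s: 12.02
tool_pos: [0.607, 0.0316, 0.1212]
tool_rot: [-179.9, -0.2, -176.9]
force: [-0.8, -0.3, 0.3]
grip_width: 0.0259
grasp_force: 25.0
```

Request:
{"op": "drive_tool", "data": {
  "moves": [
    {"x": 0,"y": 0,"z": 10,"rx": 0,"ry": 0,"rz": 0,"fingers": 1},
    {"x": 0,"y": 0,"z": 16,"rx": 0,"ry": 0,"rz": 0,"fingers": 1},
    {"x": 0,"y": 0,"z": 17,"rx": 0,"ry": 0,"rz": 0,"fingers": 1},
    {"x": 0,"y": 0,"z": 17,"rx": 0,"ry": 0,"rz": 0,"fingers": 0.2},
    {"x": 0,"y": 0,"z": 17,"rx": 0,"ry": 0,"rz": 0,"fingers": 0.08},
    {"x": 0,"y": 0,"z": 17,"rx": 0,"ry": 0,"rz": 0,"fingers": 0.08},
    {"x": 0,"y": 0,"z": -10,"rx": 0,"ry": 0,"rz": 0,"fingers": 0.08},
    {"x": 0,"y": 0,"z": -20,"rx": 0,"ry": 0,"rz": 0,"fingers": 0.08},
    {"x": 198,"y": -364,"z": -20,"rx": 0,"ry": 0,"rz": 0,"fingers": 0.08},
    {"x": 198,"y": -364,"z": -20,"rx": 0,"ry": 0,"rz": 0,"fingers": 0.08},
    {"x": 198,"y": -364,"z": -20,"rx": 0,"ry": 0,"rz": 0,"fingers": 0.08},
    {"x": 198,"y": -364,"z": -20,"rx": 0,"ry": 0,"rz": 0,"fingers": 0.08},
    {"x": 198,"y": -364,"z": -20,"rx": 0,"ry": 0,"rz": 0,"fingers": 0.08},
    {"x": 198,"y": -364,"z": -20,"rx": 0,"ry": 0,"rz": 0,"fingers": 0.08},
    {"x": 198,"y": -364,"z": -20,"rx": 0,"ry": 0,"rz": 0,"fingers": 0.08},
    {"x": 198,"y": -364,"z": 30,"rx": 0,"ry": 0,"rz": 0,"fingers": 0.08},
    {"x": 198,"y": -364,"z": 41,"rx": 0,"ry": 0,"rz": 0,"fingers": 0.08},
    {"x": 198,"y": -364,"z": 41,"rx": 0,"ry": 0,"rz": 0,"fingers": 0.08}
  ]
}}

```text
time_s: 14.28
tool_pos: [0.4316, -0.3397, 0.081]
tool_rot: [179.9, -0.1, -176.7]
force: [0.5, 0.2, 0.9]
grip_width: 0.0403
grasp_force: 0.0
```

```bash
python3 - <<'E'
from h import *
go(.4298,-.3442,.037); go(.5145,-.0479,.130)
E
```

```text
at [ 0.4316 -0.3397  0.081 ] yaw [ 1.7995e+02 -1.1000e-01 -1.7666e+02] shift [ 2.  -4.5 44. ] turn [ 0.001 -0.002  0.001]
at [ 0.4316 -0.3397  0.081 ] yaw [ 1.7995e+02 -1.1000e-01 -1.7666e+02] shift [-99.6 286.5 -48.9] turn [ 0.001 -0.002  0.001]
```

Request:
{"op": "drive_tool", "data": {
  "moves": [
    {"x": 2,"y": -4.5,"z": 20,"rx": 0,"ry": 0,"rz": 0,"fingers": 0.08},
    {"x": 2,"y": -4.5,"z": 38,"rx": 0,"ry": 0,"rz": 0,"fingers": 0.08},
    {"x": 2,"y": -4.5,"z": 44,"rx": 0,"ry": 0,"rz": 0,"fingers": 0.08},
    {"x": 2,"y": -4.5,"z": 44,"rx": 0,"ry": 0,"rz": 0,"fingers": 0.08},
    {"x": 2,"y": -4.5,"z": 44,"rx": 0,"ry": 0,"rz": 0,"fingers": 1},
    {"x": 2,"y": -4.5,"z": 44,"rx": 0,"ry": 0,"rz": 0,"fingers": 1},
    {"x": 2,"y": -4.5,"z": 44,"rx": 0,"ry": 0,"rz": 0,"fingers": 1},
    {"x": 2,"y": -4.5,"z": 44,"rx": 0,"ry": 0,"rz": 0,"fingers": 1},
    {"x": 2,"y": -4.5,"z": 0,"rx": 0,"ry": 0,"rz": 0,"fingers": 1},
    {"x": 2,"y": -4.5,"z": -52,"rx": 0,"ry": 0,"rz": 0,"fingers": 1},
    {"x": -100,"y": 287,"z": -52,"rx": 0,"ry": 0,"rz": 0,"fingers": 1},
    {"x": -100,"y": 287,"z": -52,"rx": 0,"ry": 0,"rz": 0,"fingers": 1},
    {"x": -100,"y": 287,"z": -52,"rx": 0,"ry": 0,"rz": 0,"fingers": 1},
    {"x": -100,"y": 287,"z": -52,"rx": 0,"ry": 0,"rz": 0,"fingers": 1},
    {"x": -100,"y": 287,"z": -52,"rx": 0,"ry": 0,"rz": 0,"fingers": 1},
    {"x": -100,"y": 287,"z": -52,"rx": 0,"ry": 0,"rz": 0,"fingers": 1},
    {"x": -100,"y": 287,"z": -42,"rx": 0,"ry": 0,"rz": 0,"fingers": 1},
    {"x": -100,"y": 287,"z": -42,"rx": 0,"ry": 0,"rz": 0,"fingers": 1}
  ]
}}

```text
time_s: 16.52
tool_pos: [0.5139, -0.0501, 0.1224]
tool_rot: [-180.0, -0.1, -176.9]
force: [-0.5, -0.4, -1.1]
grip_width: 0.0254
grasp_force: 25.0
```

```bash
python3 - <<'E'
from h import *
go(.5145,-.0479,.1045); go(.5062,-.2862,.08)
E
```

```text
at [ 0.5139 -0.0501  0.1224] yaw [-1.7997e+02 -1.3000e-01 -1.7690e+02] shift [-0.8  2.2 17.9] turn [-0.    -0.002 -0.003]
at [ 0.5139 -0.0501  0.1224] yaw [-1.7997e+02 -1.3000e-01 -1.7690e+02] shift [  20.4 -235.3   42.6] turn [-0.    -0.002 -0.003]
```

Request:
{"op": "drive_tool", "data": {
  "moves": [
    {"x": 0,"y": 0,"z": 10,"rx": 0,"ry": 0,"rz": 0,"fingers": 1},
    {"x": 0,"y": 0,"z": 16,"rx": 0,"ry": 0,"rz": 0,"fingers": 1},
    {"x": 0,"y": 0,"z": 18,"rx": 0,"ry": 0,"rz": 0,"fingers": 1},
    {"x": 0,"y": 0,"z": 18,"rx": 0,"ry": 0,"rz": 0,"fingers": 0.2},
    {"x": 0,"y": 0,"z": 18,"rx": 0,"ry": 0,"rz": 0,"fingers": 0.08},
    {"x": 0,"y": 0,"z": 18,"rx": 0,"ry": 0,"rz": 0,"fingers": 0.08},
    {"x": 0,"y": 0,"z": -10,"rx": 0,"ry": 0,"rz": 0,"fingers": 0.08},
    {"x": 0,"y": 0,"z": -20,"rx": 0,"ry": 0,"rz": 0,"fingers": 0.08},
    {"x": 20,"y": -238,"z": -20,"rx": 0,"ry": 0,"rz": 0,"fingers": 0.08},
    {"x": 20,"y": -238,"z": -20,"rx": 0,"ry": 0,"rz": 0,"fingers": 0.08},
    {"x": 20,"y": -238,"z": -20,"rx": 0,"ry": 0,"rz": 0,"fingers": 0.08},
    {"x": 20,"y": -238,"z": -20,"rx": 0,"ry": 0,"rz": 0,"fingers": 0.08},
    {"x": 20,"y": -238,"z": -20,"rx": 0,"ry": 0,"rz": 0,"fingers": 0.08},
    {"x": 20,"y": -238,"z": 30,"rx": 0,"ry": 0,"rz": 0,"fingers": 0.08},
    {"x": 20,"y": -238,"z": 42,"rx": 0,"ry": 0,"rz": 0,"fingers": 0.08},
    {"x": 20,"y": -238,"z": 42,"rx": 0,"ry": 0,"rz": 0,"fingers": 0.08}
  ]
}}

```text
time_s: 18.52
tool_pos: [0.5087, -0.2859, 0.0811]
tool_rot: [179.9, -0.1, -176.7]
force: [-0.4, -0.6, 0.6]
grip_width: 0.0397
grasp_force: 0.0
```

```bash
python3 - <<'E'
from h import *
go(.5065,-.2865,.037); go(.5291,.0469,.130)
E
```

```text
at [ 0.5087 -0.2859  0.0811] yaw [ 1.7995e+02 -9.0000e-02 -1.7665e+02] shift [ 2.2 -0.5 44.1] turn [ 0.001 -0.002  0.001]
at [ 0.5087 -0.2859  0.0811] yaw [ 1.7995e+02 -9.0000e-02 -1.7665e+02] shift [-39.7 331.  -48.7] turn [ 0.001 -0.002  0.001]
```

Request:
{"op": "drive_tool", "data": {
  "moves": [
    {"x": 2,"y": -0.5,"z": 20,"rx": 0,"ry": 0,"rz": 0,"fingers": 0.08},
    {"x": 2,"y": -0.5,"z": 38,"rx": 0,"ry": 0,"rz": 0,"fingers": 0.08},
    {"x": 2,"y": -0.5,"z": 44,"rx": 0,"ry": 0,"rz": 0,"fingers": 0.08},
    {"x": 2,"y": -0.5,"z": 44,"rx": 0,"ry": 0,"rz": 0,"fingers": 0.08},
    {"x": 2,"y": -0.5,"z": 44,"rx": 0,"ry": 0,"rz": 0,"fingers": 1},
    {"x": 2,"y": -0.5,"z": 44,"rx": 0,"ry": 0,"rz": 0,"fingers": 1},
    {"x": 2,"y": -0.5,"z": 44,"rx": 0,"ry": 0,"rz": 0,"fingers": 1},
    {"x": 2,"y": -0.5,"z": 44,"rx": 0,"ry": 0,"rz": 0,"fingers": 1},
    {"x": 2,"y": -0.5,"z": 0,"rx": 0,"ry": 0,"rz": 0,"fingers": 1},
    {"x": 2,"y": -0.5,"z": -52,"rx": 0,"ry": 0,"rz": 0,"fingers": 1},
    {"x": -40,"y": 333,"z": -52,"rx": 0,"ry": 0,"rz": 0,"fingers": 1},
    {"x": -40,"y": 333,"z": -52,"rx": 0,"ry": 0,"rz": 0,"fingers": 1},
    {"x": -40,"y": 333,"z": -52,"rx": 0,"ry": 0,"rz": 0,"fingers": 1},
    {"x": -40,"y": 333,"z": -52,"rx": 0,"ry": 0,"rz": 0,"fingers": 1},
    {"x": -40,"y": 333,"z": -52,"rx": 0,"ry": 0,"rz": 0,"fingers": 1},
    {"x": -40,"y": 333,"z": -52,"rx": 0,"ry": 0,"rz": 0,"fingers": 1},
    {"x": -40,"y": 333,"z": -52,"rx": 0,"ry": 0,"rz": 0,"fingers": 1},
    {"x": -40,"y": 333,"z": -42,"rx": 0,"ry": 0,"rz": 0,"fingers": 1},
    {"x": -40,"y": 333,"z": -42,"rx": 0,"ry": 0,"rz": 0,"fingers": 1}
  ]
}}

```text
time_s: 20.9
tool_pos: [0.5289, 0.0453, 0.1224]
tool_rot: [-179.9, -0.1, -176.9]
force: [-0.7, -0.8, -0.1]
grip_width: 0.0257
grasp_force: 25.0
```

```bash
python3 - <<'E'
from h import *
go(.5291,.0469,.1045); go(.418,-.057,.14)
E
```

```text
at [0.5289 0.0453 0.1224] yaw [-1.7995e+02 -1.1000e-01 -1.7693e+02] shift [-0.3  1.6 17.9] turn [-0.001 -0.002 -0.004]
at [0.5289 0.0453 0.1224] yaw [-1.7995e+02 -1.1000e-01 -1.7693e+02] shift [116.2 -96.2 -17.3] turn [-0.001 -0.002 -0.004]
```

Request:
{"op": "drive_tool", "data": {
  "moves": [
    {"x": 0,"y": 0,"z": 10,"rx": 0,"ry": 0,"rz": 0,"fingers": 1},
    {"x": 0,"y": 0,"z": 16,"rx": 0,"ry": 0,"rz": 0,"fingers": 1},
    {"x": 0,"y": 0,"z": 18,"rx": 0,"ry": 0,"rz": 0,"fingers": 1},
    {"x": 0,"y": 0,"z": 18,"rx": 0,"ry": 0,"rz": 0,"fingers": 0.2},
    {"x": 0,"y": 0,"z": 18,"rx": 0,"ry": 0,"rz": 0,"fingers": 0.08},
    {"x": 0,"y": 0,"z": 18,"rx": 0,"ry": 0,"rz": 0,"fingers": 0.08},
    {"x": 0,"y": 0,"z": -10,"rx": 0,"ry": 0,"rz": 0,"fingers": 0.08},
    {"x": 0,"y": 0,"z": -20,"rx": 0,"ry": 0,"rz": 0,"fingers": 0.08},
    {"x": 116,"y": -97,"z": -20,"rx": 0,"ry": 0,"rz": 0,"fingers": 1},
    {"x": 116,"y": -97,"z": -20,"rx": 0,"ry": 0,"rz": 0,"fingers": 1},
    {"x": 116,"y": -97,"z": -20,"rx": 0,"ry": 0,"rz": 0,"fingers": 1},
    {"x": 116,"y": -97,"z": -20,"rx": 0,"ry": 0,"rz": 0,"fingers": 1},
    {"x": 116,"y": -97,"z": 10,"rx": 0,"ry": 0,"rz": 0,"fingers": 1},
    {"x": 116,"y": -97,"z": 10,"rx": 0,"ry": 0,"rz": 0,"fingers": 1}
  ]
}}

```text
time_s: 22.65
tool_pos: [0.4185, -0.055, 0.1122]
tool_rot: [-180.0, -0.2, -176.7]
force: [-1.7, -0.5, 0.3]
grip_width: 0.0008
grasp_force: 0.0
```

```bash
python3 - <<'E'
from h import *
go(.4165,-.0566,.07); c=vision.read_camera("top"); s=vision.read_camera("side")
a=cv2.resize(c["image"][130:260,140:370][:,:,::-1],(690,390)); b=cv2.resize(s["image"][110:310,120:380][:,:,::-1],(260,200))
b=np.pad(b,((0,0),(0,430),(0,0)))
cv2.imwrite("pics/t2.png",np.vstack([a,b]))
E
```

```text
at [ 0.4185 -0.055   0.1122] yaw [-179.95   -0.2  -176.66] shift [ 2.  -1.5 42.2] turn [-0.001 -0.004  0.001]
```

View pics/t2.png

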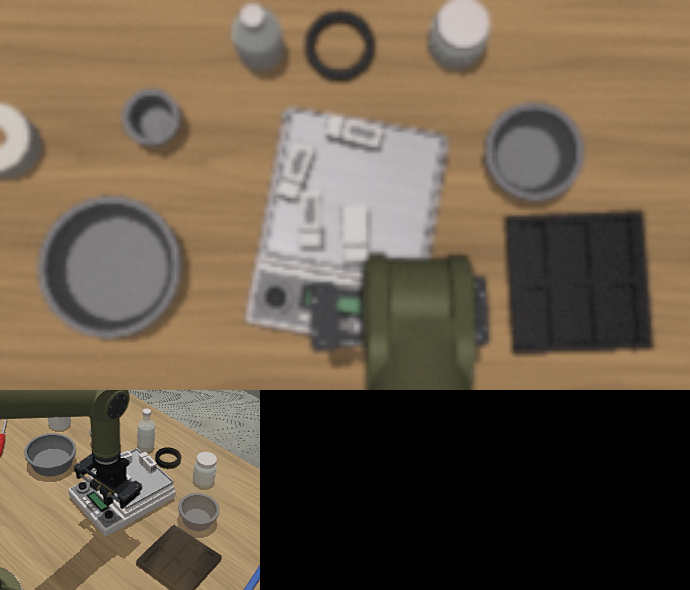

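All four housings lie in the dish at (355,130), (295,172), (311,220) and (355,233), and every tray pocket is empty. My carry height was low, so passing housings nudged the ones already placed, but they are all still inside. Print key next.

Request:
{"op": "drive_tool", "data": {
  "force": 20,
  "moves": [
    {"x": 1,"y": -1.5,"z": 36,"rx": 0,"ry": 0,"rz": 0,"fingers": 1},
    {"x": 1,"y": -1.5,"z": 42,"rx": 0,"ry": 0,"rz": 0,"fingers": 1},
    {"x": 1,"y": -1.5,"z": 45,"rx": 0,"ry": 0,"rz": 0,"fingers": 1},
    {"x": 1,"y": -1.5,"z": 47,"rx": 0,"ry": 0,"rz": 0,"fingers": 1},
    {"x": 1,"y": -1.5,"z": 49,"rx": 0,"ry": 0,"rz": 0,"fingers": 1},
    {"x": 1,"y": -1.5,"z": 49.5,"rx": 0,"ry": 0,"rz": 0,"fingers": 1},
    {"x": 1,"y": -1.5,"z": 49.5,"rx": 0,"ry": 0,"rz": 0,"fingers": 1}
  ]
}}

```text
time_s: 23.62
tool_pos: [0.4193, -0.0572, 0.0661]
tool_rot: [179.9, 0.0, -176.7]
force: [-6.8, -0.4, 18.7]
grip_width: 0.0001
grasp_force: 9.0
```

Request:
{"op": "drive_tool", "data": {
  "moves": [
    {"x": 0,"y": 0,"z": -20,"rx": 0,"ry": 0,"rz": 0,"fingers": 1},
    {"x": 0,"y": 0,"z": -60,"rx": 0,"ry": 0,"rz": 0,"fingers": 0.4},
    {"x": 0,"y": 0,"z": -70,"rx": 0,"ry": 0,"rz": 0,"fingers": 0.4}
  ]
}}

```text
time_s: 24.0
tool_pos: [0.4208, -0.0572, 0.1367]
tool_rot: [179.9, 0.3, -176.7]
force: [0.6, -0.3, -0.4]
grip_width: 0.0132
grasp_force: 0.0
```

```bash
cat >> h.py <<'E'
def bowls():
    c=vision.read_camera("top"); im=c["image"]; hsv=cv2.cvtColor(im,cv2.COLOR_RGB2HSV)
    for q in blobs(hsv[...,1]<70,(110,110,350,260),150):
        P=ray(c,q,.059)[:,:2]; r=circ(c,q,.059)
        print("bowl?",cv2.boundingRect(q),"fit",r[3:5],"d",r[5:],"enc",r[:3])
    return c
E
python3 - <<'E'
from h import *
bowls(); go(.6224,-.2822,.14)
E
```

```text
bowl? (222, 166, 68, 88) fit [0.528  0.0053] d [0.2238 0.3291] enc [0.5167 0.0009 0.3383]
bowl? (152, 195, 49, 48) fit [0.4706 0.2875] d [0.1694 0.1708] enc [0.4706 0.2876 0.1745]
bowl? (309, 201, 41, 47) fit [ 0.4654 -0.2685] d [0.1656 0.1894] enc [ 0.4641 -0.2723  0.2144]
bowl? (302, 164, 33, 33) fit [ 0.6222 -0.2258] d [0.1187 0.1206] enc [ 0.6221 -0.2255  0.1236]
bowl? (126, 164, 28, 25) fit [0.6222 0.4292] d [0.084  0.1028] enc [0.6232 0.4272 0.1041]
bowl? (283, 129, 21, 24) fit [ 0.7696 -0.1323] d [0.071  0.0928] enc [ 0.7696 -0.1319  0.0948]
bowl? (242, 134, 22, 22) fit [0.7501 0.016 ] d [0.0793 0.0815] enc [0.7504 0.0152 0.0844]
bowl? (217, 131, 18, 23) fit [0.7581 0.1177] d [0.0592 0.0857] enc [0.7583 0.1193 0.0873]
bowl? (180, 159, 21, 20) fit [0.6546 0.2451] d [0.0685 0.0713] enc [0.6546 0.245  0.074 ]
at [ 0.4207 -0.0571  0.1367] yaw [ 179.92    0.32 -176.72] shift [-188.5 -236.3   -2.6] turn [ 0.001  0.006 -0.   ]
```

Request:
{"op": "drive_tool", "data": {
  "force": 40,
  "moves": [
    {"x": -188,"y": -237,"z": -10,"rx": 0,"ry": 0,"rz": 0,"fingers": 0.31},
    {"x": -188,"y": -237,"z": -10,"rx": 0,"ry": 0,"rz": 0,"fingers": 0.31},
    {"x": -188,"y": -237,"z": -10,"rx": 0,"ry": 0,"rz": 0,"fingers": 0.31},
    {"x": -188,"y": -237,"z": -10,"rx": 0,"ry": 0,"rz": 0,"fingers": 0.31},
    {"x": -188,"y": -237,"z": -10,"rx": 0,"ry": 0,"rz": 0,"fingers": 0.31},
    {"x": -188,"y": -237,"z": -10,"rx": 0,"ry": 0,"rz": 0,"fingers": 0.31},
    {"x": -188,"y": -237,"z": 30,"rx": 0,"ry": 0,"rz": 0,"fingers": 0.31},
    {"x": -188,"y": -237,"z": 30,"rx": 0,"ry": 0,"rz": 0,"fingers": 0.31}
  ]
}}

```text
time_s: 25.05
tool_pos: [0.6172, -0.2807, 0.1002]
tool_rot: [179.8, -0.4, -176.7]
force: [-0.3, 1.3, -0.6]
grip_width: 0.0304
grasp_force: 0.0
```

```bash
python3 - <<'E'
from h import *
go(.6224,-.2822,.060); c=vision.read_camera("wrist"); cv2.imwrite("pics/w5.png",c["image"][:,:,::-1])
t=np.linspace(0,2*np.pi,9)[:-1]; print(proj(c,np.c_[.6224+.061*np.cos(t),-.2257+.061*np.sin(t),0*t+.058]).round().tolist())
E
```

```text
at [ 0.6172 -0.2807  0.1002] yaw [ 179.78   -0.37 -176.7 ] shift [-5.3 -2.  40.1] turn [ 0.004 -0.006 -0.   ]
[[314.0, 294.0], [369.0, 277.0], [401.0, 229.0], [388.0, 173.0], [333.0, 145.0], [271.0, 166.0], [244.0, 220.0], [264.0, 272.0]]
```

View pics/w5.png

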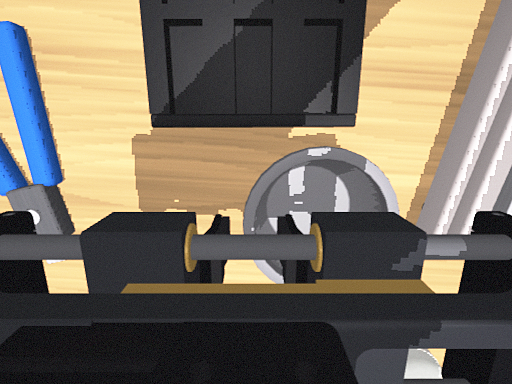

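The wrist view shows the finger tips at x≈225 and 283, straddling the middle bowl's left rim at x≈244. I'll go down, pinch and lift a little.

Request:
{"op": "drive_tool", "data": {
  "moves": [
    {"x": -5,"y": -2,"z": 20,"rx": 0,"ry": 0,"rz": 0,"fingers": 0.31},
    {"x": -5,"y": -2,"z": 36,"rx": 0,"ry": 0,"rz": 0,"fingers": 0.31},
    {"x": -5,"y": -2,"z": 40,"rx": 0,"ry": 0,"rz": 0,"fingers": 0.31},
    {"x": -5,"y": -2,"z": 40,"rx": 0,"ry": 0,"rz": 0,"fingers": 0.31},
    {"x": -5,"y": -2,"z": 40,"rx": 0,"ry": 0,"rz": 0,"fingers": 1},
    {"x": -5,"y": -2,"z": 40,"rx": 0,"ry": 0,"rz": 0,"fingers": 1},
    {"x": -5,"y": -2,"z": 40,"rx": 0,"ry": 0,"rz": 0,"fingers": 1},
    {"x": -5,"y": -2,"z": 40,"rx": 0,"ry": 0,"rz": 0,"fingers": 1}
  ]
}}

```text
time_s: 26.1
tool_pos: [0.6252, -0.2847, 0.0645]
tool_rot: [180.0, 0.0, -176.7]
force: [-0.7, 0.5, 1.7]
grip_width: 0.0069
grasp_force: 39.5
```

Request:
{"op": "drive_tool", "data": {
  "moves": [
    {"x": 0,"y": 0,"z": 0,"rx": 0,"ry": 0,"rz": 0,"fingers": 0.4},
    {"x": 0,"y": 0,"z": 0,"rx": 0,"ry": 0,"rz": 0,"fingers": 0.4},
    {"x": 2,"y": 2,"z": 5,"rx": 0,"ry": 0,"rz": 0,"fingers": 0.4},
    {"x": 2,"y": 2,"z": 5,"rx": 0,"ry": 0,"rz": 0,"fingers": 0.4}
  ]
}}

```text
time_s: 26.6
tool_pos: [0.6222, -0.2825, 0.0582]
tool_rot: [180.0, -0.1, -176.7]
force: [-0.2, 0.6, -0.6]
grip_width: 0.0255
grasp_force: 0.0
```

Request:
{"op": "drive_tool", "data": {
  "moves": [
    {"x": 0,"y": 0,"z": 0,"rx": 0,"ry": 0,"rz": 0,"fingers": 1},
    {"x": 0,"y": 0,"z": 0,"rx": 0,"ry": 0,"rz": 0,"fingers": 1},
    {"x": 0,"y": 0,"z": 0,"rx": 0,"ry": 0,"rz": 0,"fingers": 1},
    {"x": 0,"y": 0,"z": 0,"rx": 0,"ry": 0,"rz": 0,"fingers": 1}
  ]
}}

```text
time_s: 27.1
tool_pos: [0.6228, -0.2832, 0.0592]
tool_rot: [-180.0, 0.0, -176.7]
force: [-0.4, -0.7, 0.2]
grip_width: 0.0086
grasp_force: 39.6
```

Request:
{"op": "drive_tool", "data": {
  "force": 50,
  "moves": [
    {"x": 0,"y": 0,"z": 0,"rx": 0,"ry": 0,"rz": 0,"fingers": 1},
    {"x": 0,"y": 0,"z": -20,"rx": 0,"ry": 0,"rz": 0,"fingers": 1},
    {"x": 0,"y": 0,"z": -50,"rx": 0,"ry": 0,"rz": 0,"fingers": 1},
    {"x": 0,"y": 0,"z": -90,"rx": 0,"ry": 0,"rz": 0,"fingers": 1},
    {"x": 0,"y": 0,"z": -140,"rx": 0,"ry": 0,"rz": 0,"fingers": 1},
    {"x": 0,"y": 0,"z": -140,"rx": 0,"ry": 0,"rz": 0,"fingers": 1}
  ]
}}

```text
time_s: 27.85
tool_pos: [0.6249, -0.285, 0.2054]
tool_rot: [-179.8, 0.5, -176.7]
force: [-0.6, 0.1, -2.0]
grip_width: 0.0085
grasp_force: 49.5
```

```bash
python3 - <<'E'
from h import *
go(.4710,.2371,.20); c=vision.read_camera("side"); u,v=proj(c,[[.622,-.25,.17]])[0].astype(int)
cv2.imwrite("pics/s5.png",cv2.resize(c["image"][v-70:v+70,u-70:u+70][:,:,::-1],None,fx=4,fy=4,interpolation=cv2.INTER_CUBIC))
E
```

```text
at [ 0.6249 -0.285   0.2054] yaw [-179.77    0.49 -176.74] shift [123.9 530.    2.2] turn [-0.004  0.009 -0.001]
```

View pics/s5.png

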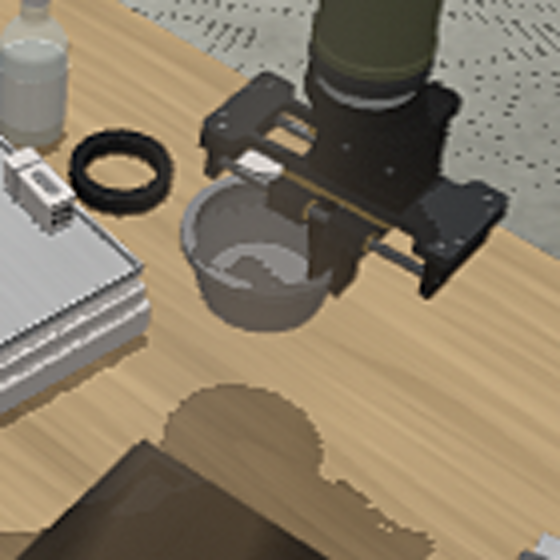

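The side view shows the middle bowl held level by its rim, seen at about (260,250) in the crop. I'll carry it over the large bowl.

Request:
{"op": "drive_tool", "data": {
  "moves": [
    {"x": 31,"y": 132,"z": 0,"rx": 0,"ry": 0,"rz": 0,"fingers": 1},
    {"x": 31,"y": 132,"z": 0,"rx": 0,"ry": 0,"rz": 0,"fingers": 1},
    {"x": 31,"y": 132,"z": 0,"rx": 0,"ry": 0,"rz": 0,"fingers": 1},
    {"x": 62,"y": 265,"z": 0,"rx": 0,"ry": 0,"rz": 0,"fingers": 1},
    {"x": 62,"y": 265,"z": 0,"rx": 0,"ry": 0,"rz": 0,"fingers": 1},
    {"x": 93,"y": 398,"z": 0,"rx": 0,"ry": 0,"rz": 0,"fingers": 1},
    {"x": 93,"y": 398,"z": 0,"rx": 0,"ry": 0,"rz": 0,"fingers": 1},
    {"x": 93,"y": 398,"z": 0,"rx": 0,"ry": 0,"rz": 0,"fingers": 1},
    {"x": 124,"y": 532,"z": 0,"rx": 0,"ry": 0,"rz": 0,"fingers": 1},
    {"x": 124,"y": 532,"z": 0,"rx": 0,"ry": 0,"rz": 0,"fingers": 1},
    {"x": 124,"y": 532,"z": 0,"rx": 0,"ry": 0,"rz": 0,"fingers": 1},
    {"x": 124,"y": 532,"z": 0,"rx": 0,"ry": 0,"rz": 0,"fingers": 1},
    {"x": 124,"y": 532,"z": 0,"rx": 0,"ry": 0,"rz": 0,"fingers": 1}
  ]
}}

```text
time_s: 29.52
tool_pos: [0.4695, 0.2385, 0.1988]
tool_rot: [-179.9, -0.0, -176.9]
force: [-0.3, -0.7, -1.4]
grip_width: 0.0084
grasp_force: 49.5
```

```bash
python3 - <<'E'
from h import *
c=bowls(); go(.4710,.2371,.10); go(.4710,.2371,.067)
cv2.imwrite("pics/t5.png",cv2.resize(c["image"][150:260,130:300][:,:,::-1],None,fx=4,fy=4,interpolation=cv2.INTER_CUBIC))
E
```

```text
bowl? (221, 166, 69, 81) fit [0.5232 0.0008] d [0.2374 0.3195] enc [0.5232 0.0021 0.3308]
bowl? (309, 201, 41, 47) fit [ 0.465  -0.2682] d [0.1656 0.1902] enc [ 0.4627 -0.2722  0.2166]
bowl? (161, 185, 48, 56) fit [0.4921 0.2534] d [0.132  0.2016] enc [0.5036 0.2715 0.2247]
bowl? (126, 164, 28, 26) fit [0.6221 0.4291] d [0.0844 0.1025] enc [0.6222 0.4282 0.1025]
bowl? (283, 129, 21, 24) fit [ 0.7696 -0.1324] d [0.0713 0.0929] enc [ 0.7696 -0.1319  0.0948]
bowl? (242, 134, 22, 22) fit [0.7501 0.0158] d [0.0792 0.0815] enc [0.7504 0.0152 0.0844]
bowl? (180, 159, 20, 20) fit [0.6545 0.2455] d [0.0684 0.0714] enc [0.6544 0.2452 0.0736]
bowl? (217, 131, 18, 23) fit [0.7581 0.1177] d [0.0592 0.085 ] enc [0.7583 0.1193 0.0873]
bowl? (132, 196, 31, 19) fit [0.5249 0.399 ] d [0.0731 0.092 ] enc [0.5334 0.3964 0.1131]
at [0.4695 0.2385 0.1989] yaw [-1.7996e+02 -1.0000e-02 -1.7694e+02] shift [-1.5 -1.4 98.9] turn [-0.001 -0.    -0.004]
at [0.4695 0.2385 0.1989] yaw [-1.7996e+02 -1.0000e-02 -1.7694e+02] shift [ -1.5  -1.4 131.9] turn [-0.001 -0.    -0.004]
```

View pics/t5.png

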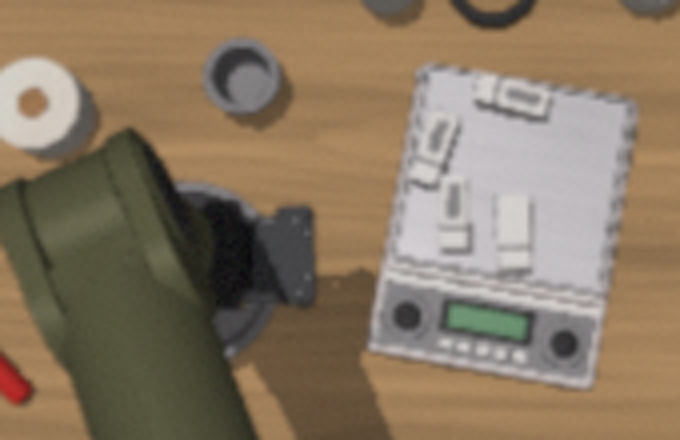

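The arm hides much of the large bowl, but its visible rim points (185,183), (275,300) and (235,355) still fit a circle at the old centre. It has not been knocked, so I'll lower.

Request:
{"op": "drive_tool", "data": {
  "moves": [
    {"x": -1.5,"y": -1.5,"z": 50,"rx": 0,"ry": 0,"rz": 0,"fingers": 1},
    {"x": -1.5,"y": -1.5,"z": 90,"rx": 0,"ry": 0,"rz": 0,"fingers": 1},
    {"x": -1.5,"y": -1.5,"z": 110,"rx": 0,"ry": 0,"rz": 0,"fingers": 1},
    {"x": -1.5,"y": -1.5,"z": 122,"rx": 0,"ry": 0,"rz": 0,"fingers": 1},
    {"x": -1.5,"y": -1.5,"z": 128,"rx": 0,"ry": 0,"rz": 0,"fingers": 1},
    {"x": -1.5,"y": -1.5,"z": 130,"rx": 0,"ry": 0,"rz": 0,"fingers": 1},
    {"x": -1.5,"y": -1.5,"z": 130,"rx": 0,"ry": 0,"rz": 0,"fingers": 1}
  ]
}}

```text
time_s: 30.45
tool_pos: [0.4707, 0.2399, 0.0697]
tool_rot: [180.0, 0.1, -176.7]
force: [1.3, -0.1, -1.6]
grip_width: 0.0082
grasp_force: 49.5
```

Request:
{"op": "drive_tool", "data": {
  "moves": [
    {"x": 0,"y": -2,"z": 3,"rx": 0,"ry": 0,"rz": 0,"fingers": 1},
    {"x": 0,"y": -2,"z": 4,"rx": 0,"ry": 0,"rz": 0,"fingers": 1},
    {"x": 0,"y": -2,"z": 4,"rx": 0,"ry": 0,"rz": 0,"fingers": 1}
  ]
}}

```text
time_s: 30.82
tool_pos: [0.4705, 0.2375, 0.0653]
tool_rot: [180.0, 0.0, -176.7]
force: [0.8, -0.5, -0.3]
grip_width: 0.0083
grasp_force: 49.4
```

Request:
{"op": "drive_tool", "data": {
  "moves": [
    {"x": 0,"y": 0,"z": 0,"rx": 0,"ry": 0,"rz": 0,"fingers": 0.62},
    {"x": 0,"y": 0,"z": 0,"rx": 0,"ry": 0,"rz": 0,"fingers": 0.62},
    {"x": 0,"y": 0,"z": 0,"rx": 0,"ry": 0,"rz": 0,"fingers": 0.62},
    {"x": 0,"y": 0,"z": -15,"rx": 0,"ry": 0,"rz": 0,"fingers": 0.62},
    {"x": 0,"y": 0,"z": -50,"rx": 0,"ry": 0,"rz": 0,"fingers": 0.62},
    {"x": 0,"y": 0,"z": -100,"rx": 0,"ry": 0,"rz": 0,"fingers": 0.31},
    {"x": 0,"y": -200,"z": -100,"rx": 0,"ry": 0,"rz": 0,"fingers": 0.31},
    {"x": 0,"y": -200,"z": -100,"rx": 0,"ry": 0,"rz": 0,"fingers": 0.31},
    {"x": 0,"y": -200,"z": -100,"rx": 0,"ry": 0,"rz": 0,"fingers": 0.31},
    {"x": 0,"y": -200,"z": -100,"rx": 0,"ry": 0,"rz": 0,"fingers": 0.31}
  ]
}}

```text
time_s: 32.08
tool_pos: [0.4821, 0.0331, 0.1663]
tool_rot: [179.9, 0.1, -177.2]
force: [-0.1, 0.7, -0.1]
grip_width: 0.0302
grasp_force: 0.0
```

```bash
python3 - <<'E'
from h import *
c=bowls(); s=vision.read_camera("side")
a=cv2.resize(c["image"][150:250,110:230][:,:,::-1],(480,400),interpolation=cv2.INTER_CUBIC); u,v=proj(s,[[.52,.28,.05]])[0].astype(int)
b=cv2.resize(s["image"][v-50:v+50,u-40:u+40][:,:,::-1],(320,400),interpolation=cv2.INTER_CUBIC)
cv2.imwrite("pics/t6.png",np.hstack([a,b])); go(.6545,.2765,.10)
E
```

```text
bowl? (226, 166, 64, 81) fit [ 0.544  -0.0214] d [0.2096 0.2833] enc [0.5229 0.     0.3283]
bowl? (152, 195, 49, 48) fit [0.4706 0.2875] d [0.1691 0.1712] enc [0.4713 0.2877 0.1751]
bowl? (309, 201, 41, 47) fit [ 0.465  -0.2682] d [0.1657 0.1899] enc [ 0.4627 -0.2722  0.2166]
bowl? (126, 164, 28, 25) fit [0.6221 0.4291] d [0.0841 0.1026] enc [0.6211 0.4281 0.1036]
bowl? (215, 202, 21, 39) fit [0.47  0.115] d [0.059  0.1345] enc [0.4651 0.116  0.1512]
bowl? (283, 129, 21, 24) fit [ 0.7693 -0.1324] d [0.0709 0.0929] enc [ 0.7696 -0.1319  0.0948]
bowl? (242, 134, 22, 22) fit [0.75   0.0158] d [0.0792 0.0815] enc [0.7504 0.0152 0.0844]
bowl? (180, 159, 21, 20) fit [0.6546 0.2453] d [0.0688 0.0714] enc [0.6546 0.245  0.074 ]
bowl? (217, 131, 18, 23) fit [0.758  0.1175] d [0.0589 0.0855] enc [0.7583 0.1193 0.0873]
bowl? (229, 196, 29, 15) fit [0.5317 0.0462] d [0.0405 0.097 ] enc [0.5309 0.047  0.1026]
at [0.4821 0.0365 0.1659] yaw [ 1.7991e+02  7.0000e-02 -1.7694e+02] shift [-184.9  230.3   66.5] turn [ 0.002  0.001 -0.004]
```

View pics/t6.png

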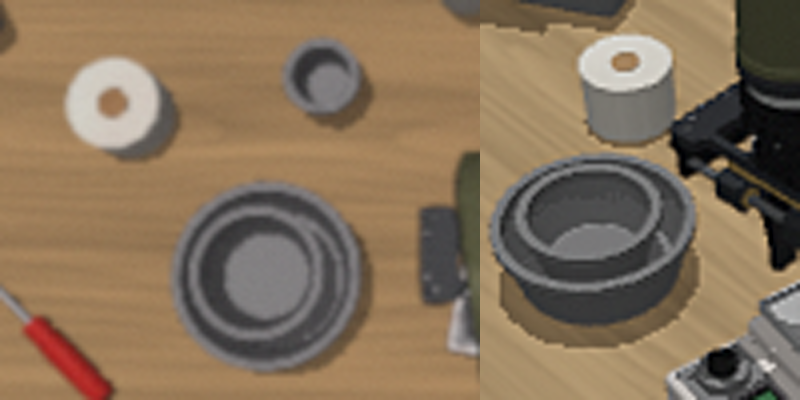

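The top crop shows the middle bowl (rim centre at about (257,273)) flat inside the large one at (267,275). The side view shows it level, and the small bowl is still at (323,77).

Request:
{"op": "drive_tool", "data": {
  "force": 40,
  "moves": [
    {"x": -185,"y": 231,"z": 0,"rx": 0,"ry": 0,"rz": 0,"fingers": 0.31},
    {"x": -185,"y": 231,"z": 0,"rx": 0,"ry": 0,"rz": 0,"fingers": 0.31},
    {"x": -185,"y": 231,"z": 0,"rx": 0,"ry": 0,"rz": 0,"fingers": 0.31},
    {"x": -185,"y": 231,"z": 0,"rx": 0,"ry": 0,"rz": 0,"fingers": 0.31},
    {"x": -185,"y": 231,"z": 0,"rx": 0,"ry": 0,"rz": 0,"fingers": 0.31},
    {"x": -185,"y": 231,"z": 40,"rx": 0,"ry": 0,"rz": 0,"fingers": 0.31},
    {"x": -185,"y": 231,"z": 70,"rx": 0,"ry": 0,"rz": 0,"fingers": 0.31},
    {"x": -185,"y": 231,"z": 70,"rx": 0,"ry": 0,"rz": 0,"fingers": 0.31},
    {"x": -185,"y": 231,"z": 70,"rx": 0,"ry": 0,"rz": 0,"fingers": 0.31}
  ]
}}

```text
time_s: 33.3
tool_pos: [0.6533, 0.2809, 0.0961]
tool_rot: [179.9, 0.1, -176.6]
force: [0.2, 0.2, 0.5]
grip_width: 0.03
grasp_force: 0.0
```

```bash
python3 - <<'E'
from h import *
go(.6546,.2768,.057); c=vision.read_camera("top"); print(ray(c,[[173.9,217.9]],.064))
w=vision.read_camera("wrist"); t=np.linspace(0,2*np.pi,5)[:-1]; print(proj(w,np.c_[.6546+.036*np.cos(t),.2453+.036*np.sin(t),0*t+.056]).round().tolist())
cv2.imwrite("pics/w6.png",w["image"][:,:,::-1])
E
```

```text
at [0.6533 0.2809 0.0961] yaw [ 1.7995e+02  5.0000e-02 -1.7662e+02] shift [-1.  -4.2 39.1] turn [0.001 0.001 0.001]
[[0.47186543 0.2945409  0.064     ]]
[[205.0, 256.0], [253.0, 216.0], [207.0, 166.0], [159.0, 210.0]]
```

View pics/w6.png

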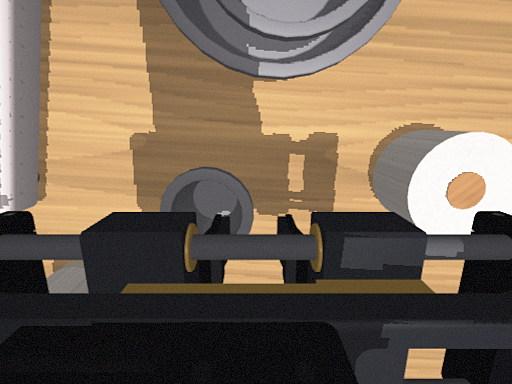

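The small bowl's right rim is at x≈253, and the finger tips straddle it at 222 and 285.

Request:
{"op": "drive_tool", "data": {
  "moves": [
    {"x": -1,"y": -4,"z": 20,"rx": 0,"ry": 0,"rz": 0,"fingers": 0.31},
    {"x": -1,"y": -4,"z": 36,"rx": 0,"ry": 0,"rz": 0,"fingers": 0.31},
    {"x": -1,"y": -4,"z": 40,"rx": 0,"ry": 0,"rz": 0,"fingers": 0.31},
    {"x": -1,"y": -4,"z": 40,"rx": 0,"ry": 0,"rz": 0,"fingers": 0.31}
  ]
}}

```text
time_s: 33.9
tool_pos: [0.6541, 0.2751, 0.0544]
tool_rot: [-180.0, -0.1, -176.7]
force: [-0.4, 0.3, 0.0]
grip_width: 0.0299
grasp_force: 0.0
```

Request:
{"op": "drive_tool", "data": {
  "moves": [
    {"x": 0,"y": 1.5,"z": -2,"rx": 0,"ry": 0,"rz": 0,"fingers": 0.31},
    {"x": 0,"y": 1.5,"z": -2,"rx": 0,"ry": 0,"rz": 0,"fingers": 0.7},
    {"x": 0,"y": 1.5,"z": -2,"rx": 0,"ry": 0,"rz": 0,"fingers": 1},
    {"x": 0,"y": 1.5,"z": -2,"rx": 0,"ry": 0,"rz": 0,"fingers": 1},
    {"x": 0,"y": 1.5,"z": -2,"rx": 0,"ry": 0,"rz": 0,"fingers": 1},
    {"x": 0,"y": 1.5,"z": -2,"rx": 0,"ry": 0,"rz": 0,"fingers": 1}
  ]
}}

```text
time_s: 34.65
tool_pos: [0.6546, 0.2768, 0.0573]
tool_rot: [180.0, 0.0, -176.7]
force: [0.5, -0.7, 0.5]
grip_width: 0.009
grasp_force: 38.0
```

Request:
{"op": "drive_tool", "data": {
  "moves": [
    {"x": 0,"y": 0,"z": -15,"rx": 0,"ry": 0,"rz": 0,"fingers": 1},
    {"x": 0,"y": 0,"z": -50,"rx": 0,"ry": 0,"rz": 0,"fingers": 1},
    {"x": 0,"y": 0,"z": -95,"rx": 0,"ry": 0,"rz": 0,"fingers": 1},
    {"x": 0,"y": 0,"z": -95,"rx": 0,"ry": 0,"rz": 0,"fingers": 1},
    {"x": 60,"y": 18,"z": -95,"rx": 0,"ry": 0,"rz": 0,"fingers": 1},
    {"x": 120,"y": 36,"z": -95,"rx": 0,"ry": 0,"rz": 0,"fingers": 1},
    {"x": 181,"y": 54,"z": -95,"rx": 0,"ry": 0,"rz": 0,"fingers": 1},
    {"x": 181,"y": 54,"z": -95,"rx": 0,"ry": 0,"rz": 0,"fingers": 1},
    {"x": 181,"y": 54,"z": -95,"rx": 0,"ry": 0,"rz": 0,"fingers": 1}
  ]
}}

```text
time_s: 35.78
tool_pos: [0.4705, 0.3204, 0.1523]
tool_rot: [180.0, 0.0, -176.7]
force: [0.6, 0.3, -0.4]
grip_width: 0.0085
grasp_force: 38.9
```

```bash
python3 - <<'E'
from h import *
go(.471,.3205,.0695); s=vision.read_camera("side"); u,v=proj(s,[[.471,.29,.09]])[0].astype(int)
cv2.imwrite("pics/s7.png",cv2.resize(s["image"][v-70:v+50,u-60:u+60][:,:,::-1],(560,560),interpolation=cv2.INTER_CUBIC))
E
```

```text
at [0.4705 0.3204 0.1523] yaw [ 1.7998e+02  3.0000e-02 -1.7667e+02] shift [-0.4  0.  82.8] turn [0.    0.    0.001]
```

View pics/s7.png

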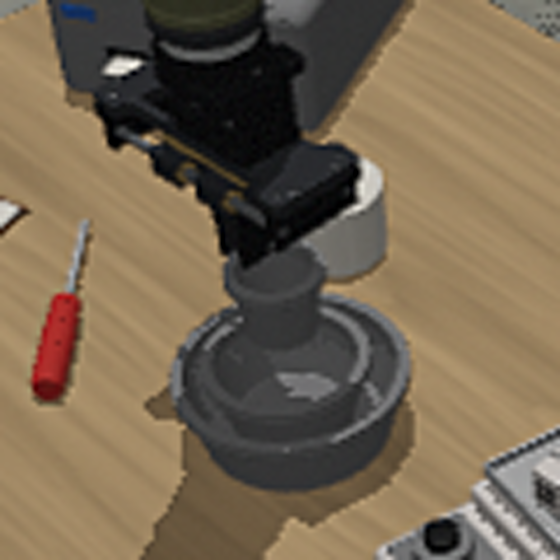

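The small bowl hangs level above the middle bowl, which is still in the large one at about (290,380). I'll lower it.

Request:
{"op": "drive_tool", "data": {
  "moves": [
    {"x": 0,"y": 0,"z": 40,"rx": 0,"ry": 0,"rz": 0,"fingers": 1},
    {"x": 0,"y": 0,"z": 62,"rx": 0,"ry": 0,"rz": 0,"fingers": 1},
    {"x": 0,"y": 0,"z": 74,"rx": 0,"ry": 0,"rz": 0,"fingers": 1},
    {"x": 0,"y": 0,"z": 79,"rx": 0,"ry": 0,"rz": 0,"fingers": 1},
    {"x": 0,"y": 0,"z": 80,"rx": 0,"ry": 0,"rz": 0,"fingers": 1},
    {"x": 0,"y": 0,"z": 80,"rx": 0,"ry": 0,"rz": 0,"fingers": 1}
  ]
}}

```text
time_s: 36.58
tool_pos: [0.4712, 0.3205, 0.0729]
tool_rot: [179.9, 0.1, -176.7]
force: [-0.1, 0.0, -0.8]
grip_width: 0.0084
grasp_force: 38.9
```

Request:
{"op": "drive_tool", "data": {
  "moves": [
    {"x": 0,"y": 0,"z": 2,"rx": 0,"ry": 0,"rz": 0,"fingers": 1},
    {"x": 0,"y": 0,"z": 3.5,"rx": 0,"ry": 0,"rz": 0,"fingers": 1},
    {"x": 0,"y": 0,"z": 3.5,"rx": 0,"ry": 0,"rz": 0,"fingers": 1}
  ]
}}

```text
time_s: 36.95
tool_pos: [0.4707, 0.3209, 0.0692]
tool_rot: [179.9, 0.0, -176.7]
force: [-1.1, 0.4, 4.5]
grip_width: 0.0087
grasp_force: 38.9
```

Request:
{"op": "drive_tool", "data": {
  "moves": [
    {"x": 0,"y": 0,"z": -0.5,"rx": 0,"ry": 0,"rz": 0,"fingers": 0.64},
    {"x": 0,"y": 0,"z": -0.5,"rx": 0,"ry": 0,"rz": 0,"fingers": 0.64},
    {"x": 0,"y": 0,"z": -0.5,"rx": 0,"ry": 0,"rz": 0,"fingers": 0.64},
    {"x": 0,"y": 0,"z": -15,"rx": 0,"ry": 0,"rz": 0,"fingers": 0.64},
    {"x": 0,"y": 0,"z": -50,"rx": 0,"ry": 0,"rz": 0,"fingers": 0.64},
    {"x": 0,"y": 0,"z": -120,"rx": 0,"ry": 0,"rz": 0,"fingers": 0.3},
    {"x": 0,"y": 0,"z": -150,"rx": 0,"ry": 0,"rz": 0,"fingers": 0.3},
    {"x": 0,"y": -500,"z": -150,"rx": 0,"ry": 0,"rz": 0,"fingers": 0.3},
    {"x": 0,"y": -500,"z": -150,"rx": 0,"ry": 0,"rz": 0,"fingers": 0.3},
    {"x": 0,"y": -500,"z": -150,"rx": 0,"ry": 0,"rz": 0,"fingers": 0.3},
    {"x": 0,"y": -500,"z": -150,"rx": 0,"ry": 0,"rz": 0,"fingers": 0.3},
    {"x": 0,"y": -500,"z": -150,"rx": 0,"ry": 0,"rz": 0,"fingers": 0.3},
    {"x": 0,"y": -500,"z": -150,"rx": 0,"ry": 0,"rz": 0,"fingers": 0.3},
    {"x": 0,"y": -500,"z": -150,"rx": 0,"ry": 0,"rz": 0,"fingers": 0.3},
    {"x": 0,"y": -500,"z": -150,"rx": 0,"ry": 0,"rz": 0,"fingers": 0.3},
    {"x": 0,"y": -500,"z": -150,"rx": 0,"ry": 0,"rz": 0,"fingers": 0.3}
  ]
}}

```text
time_s: 38.95
tool_pos: [0.4968, -0.1881, 0.2193]
tool_rot: [-179.7, -0.1, -177.6]
force: [-0.1, 0.6, -0.3]
grip_width: 0.0307
grasp_force: 0.0
```

```bash
python3 - <<'E'
from h import *
c=bowls(); im=c["image"]
g=cv2.cvtColor(im,cv2.COLOR_RGB2GRAY); a=cv2.resize(g[190:248,146:206],None,fx=4,fy=4,interpolation=cv2.INTER_CUBIC)
for r0,r1 in((30,50),(58,76),(84,104)):
    h=cv2.HoughCircles(a,cv2.HOUGH_GRADIENT,1,20,param1=60,param2=15,minRadius=r0,maxRadius=r1)
    if h is not None:
        for x,y,r in h[0][:2]: print("rim",ray(c,[[146+(x+.5)/4-.5,190+(y+.5)/4-.5]],.064)[0].round(4),"r mm",r/4/c["fx"]*1.37e3)
# housings in the dish: white blobs brighter than the steel
for t in(190,200,210):
    print(t,[(cv2.boundingRect(q),np.round(np.hstack(rect(c,q,.10)),3).tolist()) for q in blobs(im.min(2)>t,(225,165,290,220),15)])
print(g[215,150:204].tolist())
s=vision.read_camera("side"); gs=s["image"]
E
```

```text
bowl? (222, 166, 68, 81) fit [0.5234 0.0006] d [0.2373 0.3192] enc [0.5229 0.0016 0.3306]
bowl? (152, 195, 49, 48) fit [0.4705 0.2875] d [0.1693 0.1709] enc [0.4708 0.2875 0.1744]
bowl? (288, 174, 49, 49) fit [ 0.5481 -0.1976] d [0.1111 0.2115] enc [ 0.5579 -0.2071  0.2413]
bowl? (126, 164, 28, 25) fit [0.6222 0.4291] d [0.0841 0.103 ] enc [0.6232 0.4272 0.1041]
bowl? (283, 129, 20, 24) fit [ 0.7696 -0.1322] d [0.0708 0.0927] enc [ 0.7696 -0.1319  0.0948]
bowl? (242, 134, 22, 22) fit [0.7501 0.0158] d [0.0793 0.0817] enc [0.7504 0.0152 0.0844]
bowl? (217, 131, 18, 23) fit [0.7582 0.1176] d [0.0592 0.0856] enc [0.7583 0.1193 0.0873]
rim [0.4716 0.2915 0.064 ] r mm 35.972656
rim [0.4863 0.2795 0.064 ] r mm 44.874985
rim [0.4705 0.2977 0.064 ] r mm 59.500233
rim [0.479  0.2819 0.064 ] r mm 67.494156
rim [0.4663 0.284  0.064 ] r mm 80.756805
rim [0.4613 0.2658 0.064 ] r mm 76.85068
190 [((230, 198, 16, 17), [0.514, 0.063, 0.052, 0.056, 80.335]), ((254, 198, 8, 13), [0.525, -0.005, 0.043, 0.025, 1.024])]
200 []
210 []
[129, 127, 123, 119, 120, 90, 61, 97, 115, 99, 67, 53, 53, 59, 59, 80, 107, 118, 89, 57, 52, 51, 56, 82, 115, 125, 124, 126, 126, 124, 117, 106, 116, 124, 102, 77, 67, 72, 107, 122, 97, 72, 69, 77, 102, 92, 73, 108, 122, 100, 79, 82, 102, 121]
```

The numbers confirm the nest. The rim circles measure about 36 mm and 60 mm in radius, both centred inside the large bowl, and the small bowl touched the floor at the expected height. The small bowl is gone from its old spot, and the bystanders checked (label roll, jar, tape and bottle) have not moved.

```bash
python3 -c "
from cell import workorder
print(workorder.sign_off())"
```

```text
the job is handed in; nothing more can be done
None
```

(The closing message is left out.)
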